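# Square the mask blanks and clear the bench

### The arm

A 7-joint arm with a two-finger parallel gripper is mounted at the origin on the work surface. World frame = base frame: x ahead of the robot, y to its left, z up, the work surface at z = 0. Lengths are in m, angles in degrees, forces in N, time in s.
With the tool pointing down it reaches from about 0.425 to 0.875 m from the base axis. Payload 4.7 kg.
Tool frame: the origin (TCP) lies at the very end of the fingers, on their centre line; the grasp point (between the pads) lies 19 mm behind it; z points along the fingers, y is the line along which they close (so a half turn about z gives the same grasp; the last joint's range is limited). The gripper opens to 87 mm and grips with 3 to 60 N. Pads are 19 mm wide; open, the fingers measure 117 mm over their backs; the gripper's body (75 mm by 190 mm) begins 51 mm behind the grasp point.
Start: joints at [-65.254, 18.392, -4.016, 83.108, 1.295, 78.541, -3.26], TCP at [0.264, 0.594, 0.223] pointing down, gripper open.
Joint ranges: [-163.93, 163.93], [-17.29, 119.83], [-79.2, 71.16], [3.27, 140.29], [-89.18, 269.18], [5.43, 117.66], [-154.24, 154.24]. Speed limits (degrees/s): [147.25, 147.25, 180, 180, 180, 180, 180].

### API

Orientations are given as [roll, pitch, yaw] about the fixed x, y, z axes, in that order (R = Rz(yaw) Ry(pitch) Rx(roll)).
In Python, from cell import get_obs, eyes, env gives the robot as it stands.
- The arm moves only by the tool servo_tool, never from a script. Its argument "series" is a list that holds one entry, the list of rows, each a list of 7 numbers: the shift along the tool's x, y, z in units of 300 mm (1.0 is 300 mm), then the turn, a rotation vector about the tool's x, y, z in units of pi rad (1.0 is pi rad), then the opening, from 0 (shut) to 1 (fully open). In form: [[[tx, ty, tz, wx, wy, wz, gripper], ...]]. A call has 1 to 12 rows; each row is the pose to reach, as a shift and turn from the pose commanded when the call began, along the tool's axes at that moment, turning the shorter way round; what a row does not reach only later rows make up. A row lasts 1/12 s, in which the tool goes at most 41.7 mm and 7.16 degrees, less where a joint would pass 70% of its speed; a pose out of reach is approached as far as the arm can. A call with a number of a shift or a turn outside -1 to 1 is refused whole. A call with a gripper value outside its range is refused whole. The fingers move at their own pace and stop on an object; "grip_force" is the grip in N (left out, the last holds). Time passes only in rows, so rows that repeat a pose let the fingers close. It gives the time, the measured TCP pose, the force, the opening and the grip force at its end, in the units of the state.
- get_obs(): the state, without advancing time (a new reading comes with each control period).
- eyes.read_camera(name): name is "scene" or "top" or "wrist"; returns a dict with "frame" (480x640x3 uint8, red, green, blue), "depth" (480x640 float32, m along the optical axis (not along the pixel's ray), 0 where there is no reading), "fx", "fy", "cx", "cy" (pixels), "origin" and "rotation" of the camera in the world; the wrist camera has in their place "mount" (4x4, takes a point from camera to tool coordinates, whose origin is the TCP and whose axes are the flange's). Camera axes: x right, y down, z forward; pixel columns grow to the right and rows downward; lengths in m; the calibration is good to about 2 mm. A picture is of the moment at which its call begins: read the wrist's pose just before it.
- env.sign_off(): hands the job in; it is judged then, once.
The state is a dict: "time_s": time; "qpos": joint angles; "joint_velocities": joint speeds; "effort": joint torques, N m; "tool_pos": TCP position; "tool_rot": TCP orientation; "force": force on the tool from outside, world axes, zero at the start; "wrist_torque": the same for the moment, N m; "grip_width": finger opening in m; "grasp_force": force on a finger pad.
Only numpy, scipy, OpenCV 4.12 (cv2) and the standard library are available. Lean on these libraries where they do the work, as an engineer would, in place of code of your own. Each camera call takes 0.05 s, during which the arm holds its last target. There are 200 camera calls.

### The job

The mask blanks have come out of the dip baskets and lie loosely on the registration plate. Hold the push pad by its handle and nudge every blank with it into the square corner of its own nest, until it lies flat and flush against both the rear rail and its side stop; hang each empty dip basket by its handle on a hook of the drip stand, and the push pad by its handle on the tool stand's hook. Touch the blanks with nothing but the push pad, and leave the other things on the bench where they are.

Things in the scene. Friction and masses are not known exactly. Their poses are not given: they have to be found in the camera images.
- stage: fixed aluminium registration plate, bed 170 mm (x -90 to +80) by 465 mm (y), flat top 12 mm above the bench. A steel rail along the far side, face at x = +60 mm, and three side stops, 10 mm thick in y, 54 mm long, make three nests, open to -x, 145 mm free in y: stop faces at y = +222.5, +67.5, -87.5 mm. Rail (14 mm wide) and stops stand 14 mm above the bed. Origin on the bench under the middle
- nest1 (a point): inner square corner of the nest at the +y end, at bed height: the rail's face is its x = 0 plane, the stop's face its y = 0 plane, axes as the plate's; the nest lies on its -x, -y side
- nest2 (a point): the same for the middle nest
- nest3 (a point): the same for the nest at the -y end
- blank1: loose square mask blank, dark chrome on quartz, 50 x 50 mm, 6 mm thick, 35 g, lying loosely on the bed in nest 1; some starts have only two of the three blanks, the missing one then has no pose. Origin under its middle, x and y along its edges, z up
- blank2: loose square mask blank, dark chrome on quartz, 50 x 50 mm, 6 mm thick, 35 g, lying loosely on the bed in nest 2; some starts have only two of the three blanks, the missing one then has no pose. Origin under its middle, x and y along its edges, z up
- blank3: loose square mask blank, dark chrome on quartz, 50 x 50 mm, 6 mm thick, 35 g, lying loosely on the bed in nest 3; some starts have only two of the three blanks, the missing one then has no pose. Origin under its middle, x and y along its edges, z up
- pusher: loose push pad standing on its foot, about 200 g: a white PTFE foot 40 mm in x, 26 mm in y, 20 mm high, with a steel D-handle whose top bar lies along x. Origin under the middle of the foot, z up
- pusher_bar (a point): middle of the push pad's grey handle bar, 78 mm above the underside of the foot. The bar is rectangular, 12 mm in y by 14 mm in z and 96 mm long in x, 83 mm free between the legs, which drop straight for 29 mm below the bar and then slope in to the foot; 51 mm from foot to underside of the bar
- wash_bottle: bystander: white bottle, 60 mm across, 150 mm high; origin under its middle
- wafer_jar: bystander: black round wafer jar, 98 mm across, 24 mm high; origin under its middle
- wafer_shipper: bystander: pale round single-wafer box, 84 mm across, 14 mm high; origin under its middle
- beaker: bystander: pale beaker, 60 mm across, 75 mm high; origin under its middle
- screwdriver: bystander: screwdriver 150 mm long, lying along its x
- tweezers: bystander: dark tweezers 120 mm long, lying along its x
- basket1: loose empty white dip basket for wet cleaning, 76 mm in x, 100 mm in y, walls up to 75 mm, about 220 g, with a bail: two flat uprights at y = +-46 mm (8 mm thick) and a level top bar along y. Origin under the middle of its floor, z up. Some starts have only one of the two baskets; the missing one has no pose
- basket1_bar (a point): middle of that bail's top bar, 143 mm above the basket's underside. The bar is rectangular, 12 mm in x by 14 mm in z, 84 mm free between the uprights; the opening below it is 61 mm high
- basket2: loose empty white dip basket for wet cleaning, 76 mm in x, 100 mm in y, walls up to 75 mm, about 220 g, with a bail: two flat uprights at y = +-46 mm (8 mm thick) and a level top bar along y. Origin under the middle of its floor, z up. Some starts have only one of the two baskets; the missing one has no pose
- basket2_bar (a point): middle of that bail's top bar, 143 mm above the basket's underside. The bar is rectangular, 12 mm in x by 14 mm in z, 84 mm free between the uprights; the opening below it is 61 mm high
- drip_stand: fixed steel drip stand with two hooks: base 140 mm in x by 240 mm in y, 10 mm high; two posts (14 mm thick, 199 mm high with their round caps) at x = +50 mm, y = +-78 mm, each with a round prong 8 mm thick that runs level from the post towards -x (towards the robot) and turns up at its end. Origin on the bench under the stand, z up
- tool_stand: fixed steel tool stand with one hook, made like the drip stand: base 140 mm in x by 100 mm in y, one post at x = +50 mm, y = 0, one prong towards -x (towards the robot). Origin on the bench under the stand, z up
- drip_left (a point): on top of the level prong of the hook at the drip stand's +y end, where a bar should rest, 175 mm above the bench; axes as the stand's. The post is 60 mm from here in +x, the upturned tip 30 to 41 mm from here in -x and its top 13 mm above this point
- drip_right (a point): on top of the level prong of the hook at the drip stand's -y end, where a bar should rest, 175 mm above the bench; axes as the stand's. The post is 60 mm from here in +x, the upturned tip 30 to 41 mm from here in -x and its top 13 mm above this point
- tool_hook (a point): on top of the level prong of the tool stand's hook, where a bar should rest, 175 mm above the bench; axes as the stand's. The post is 60 mm from here in +x, the upturned tip 30 to 41 mm from here in -x and its top 13 mm above this point
Mind the look-alikes: they are no part of the job. What is shaped like the pusher but yellow is not meant.

How it is judged:
By the outcome, as a careful person would: the job done as asked, in the order asked, and still so for the second after the job is handed in, with the robot touching nothing.
Of basket1, basket2 only 1 to 2 are there at a start; the rules pass over those that are not, and their reading is None.
Of blank1, blank2, blank3 only 2 to 3 are there at a start; the rules pass over those that are not, and their reading is None.
At some moment in a run one of blank1, blank2, blank3 may be knocked a few centimetres aside while the robot is not near it.
It also fails if it takes over 210 s, if anything falls off the work surface, if the arm or the gripper's body presses on something with over 40 N, if the wrist force passes 120 N, or if a joint passes its speed limit or range.

## Working session

There is one attempt and no reset: what is moved stays moved. The work goes in short steps, Python scripts to look and compute and a tool call to move; the robot and the scene stay as the last step left them, time stands still between calls to the robot, and variables do not carry over. Pictures are saved under pics/ and viewed, at most 14 in all, crops included, and the job is handed in when it is done.

Besides the shell and the picture viewer there is one more tool, called after "Emit:" as name([rows], argument=value, ...), one row to a line, values as JSON. servo_tool: Moves the arm, as the interface text tells. Shifts and turns lie within -1 to 1; 1 stands for 300 mm of shift or pi rad of turn. Its arguments: {"type":"object","properties":{"series":{"type":"array"},"grip_force":{"type":"number"}},"required":["series"]}

```bash
mkdir -p pics; ls
python3 - <<'E'
from cell import get_obs, eyes, env
import cv2,numpy as np
o=get_obs(); print({k:np.round(v,3).tolist() for k,v in o.items()})
for n in ("scene","top"):
    c=eyes.read_camera(n); cv2.imwrite(f"pics/{n}0.png",c["frame"][:,:,::-1]); np.savez(f"pics/{n}0.npz",**c)
    print(n,c["fx"],c["fy"],c["cx"],c["cy"],np.round(c["origin"],4),np.round(c["rotation"],4).tolist(),(c["depth"]>0).mean())
E
```

```text
pics
{'time_s': 0.0, 'qpos': [-65.253, 18.442, -4.016, 83.175, 1.294, 78.542, -3.263], 'joint_velocities': [-0.023, 0.081, 0.03, 0.001, 0.053, 0.166, 0.086], 'effort': [-0.001, -49.129, -0.404, -31.253, -0.064, 0.044, 0.0], 'tool_pos': [0.264, 0.594, 0.221], 'tool_rot': [-179.887, 0.005, 156.06], 'force': [0.23, 0.116, -0.434], 'wrist_torque': [-0.055, -0.063, -0.019], 'grasp_force': 0.0, 'grip_width': 0.087}
scene 535.8212890662638 535.8212890662638 322.28673023325945 244.1799036326085 [1.1178 0.5763 1.2148] [-143.5998, -0.5887, 131.9883] 0.9959635416666667
top 442.41502171152496 442.41502171152496 319.03492883572704 247.24176290468174 [0.4062 0.0684 1.1121] [-173.0266, 0.4501, -90.8336] 0.995947265625
```

View pics/scene0.png

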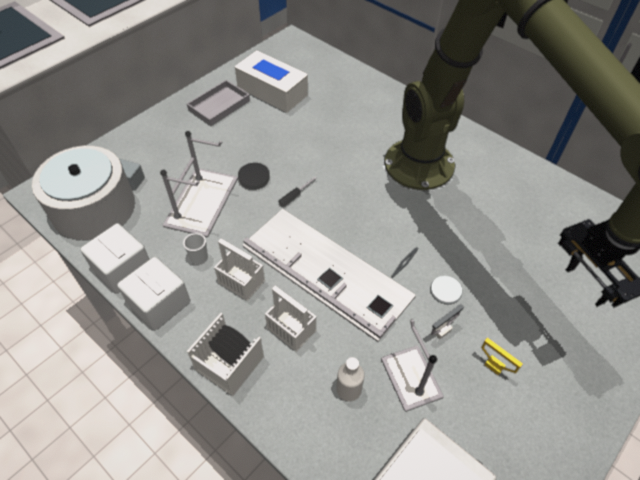

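View pics/top0.png

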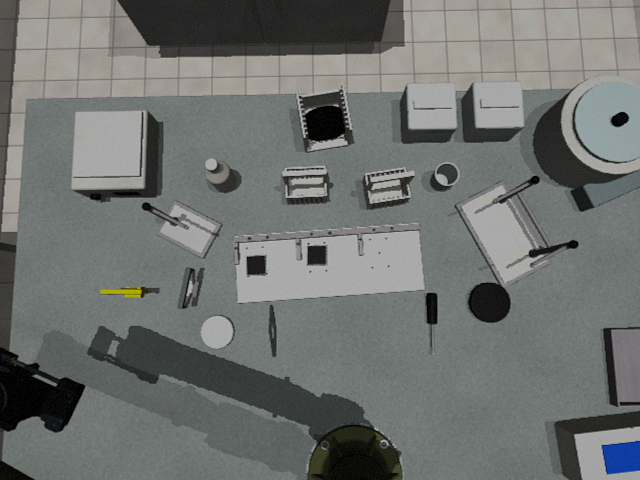

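The top view shows blanks in nest 1 (257,265) and nest 2 (317,255), and nest 3 is empty. Baskets are at (305,183) and (388,186), the grey pusher is at (190,288) beside its yellow look-alike at (125,292). The tool stand is at (187,228) and the drip stand at (510,232).

```bash
cat > h.py <<'E'
import numpy as np, cv2
from scipy.spatial.transform import Rotation as R
def rot(r):
    return np.array(r) if np.shape(r)==(3,3) else R.from_euler('xyz',r,degrees=True).as_matrix()
def cloud(c,T=None):
    d=c["depth"]; v,u=np.mgrid[:480,:640]
    P=np.stack([(u-c["cx"])/c["fx"]*d,(v-c["cy"])/c["fy"]*d,d],-1)
    if T is None: return P@rot(c["rotation"]).T+np.array(c["origin"])
    return P@T[:3,:3].T+T[:3,3]
def ray(c,px,z,T=None):
    p=np.atleast_2d(px); d=np.stack([(p[:,0]-c["cx"])/c["fx"],(p[:,1]-c["cy"])/c["fy"],np.ones(len(p))],-1)
    Rm,o=(rot(c["rotation"]),np.array(c["origin"])) if T is None else (T[:3,:3],T[:3,3])
    d=d@Rm.T; return o+d*((z-o[2])/d[:,2])[:,None]
def wristT(o,c):
    T=np.eye(4); T[:3,:3]=rot(o["tool_rot"]); T[:3,3]=o["tool_pos"]; return T@np.array(c["mount"])
def rect(P):
    (cx,cy),(w,h),a=cv2.minAreaRect((P[:,:2]*1000).astype(np.float32)); 
    if w<h: w,h,a=h,w,a+90
    return np.round([cx,cy,w,h,(a+90)%180-90],1)   # mm, long-axis angle
E
python3 - <<'E'
from h import *
for n in("top","scene"):
    c=dict(np.load(f"pics/{n}0.npz")); P=cloud(c); ok=c["depth"]>0
    print(n,"bench z",np.round(np.median(P[ok&(abs(P[...,2])<.02)][:,2]),4))
    F=c["frame"].astype(int)
    for nm,lo,hi,box in (("basket bars",.137,.165,(.62,.8,-.2,.2)),("pusher+yellow",.07,.1,(.35,.6,.25,.65)),("tool",.155,.185,(.45,.75,.25,.6)),("drip",.16,.183,(.4,.75,-.65,-.25)),("caps",.187,.215,(.4,.8,-.7,.6)),("stage rails",.02,.034,(.4,.7,-.25,.32)),("bed",.008,.016,(.4,.7,-.25,.32))):
        m=ok&(P[...,2]>lo)&(P[...,2]<hi)&(P[...,0]>box[0])&(P[...,0]<box[1])&(P[...,1]>box[2])&(P[...,1]<box[3])
        k,L=cv2.connectedComponents(m.astype(np.uint8))
        for i in range(1,k):
            q=P[L==i]
            if len(q)>12: print(nm,len(q),rect(q),"z",np.round(np.percentile(q[:,2],[10,50,90])*1000),F[L==i].mean(0).round())
    m=ok&(F.sum(-1)<200)&(abs(P[...,2]-.016)<.006)&(P[...,0]>.4)&(P[...,0]<.7)&(P[...,1]>-.25)&(P[...,1]<.32)
    k,L=cv2.connectedComponents(m.astype(np.uint8))
    for i in range(1,k):
        q=P[L==i]
        if len(q)>40: print("blank",len(q),rect(q),np.median(q[:,2]).round(4))
E
```

```text
top bench z 0.0005
basket bars 293 [692.6 105.3  99.   13.5 -88.1] z [143. 149. 152.] [137. 137. 135.]
basket bars 297 [680.8 -92.2  99.6  13.2 -81.7] z [142. 149. 152.] [141. 142. 140.]
pusher+yellow 268 [442.2 389.   95.6  13.3 -10.8] z [78. 85. 87.] [67. 71. 72.]
pusher+yellow 234 [435.7 534.8  96.4  11.7  89.2] z [82. 84. 87.] [152. 148.   7.]
tool 163 [590.3 396.1  94.4  12.8  63.3] z [171. 174. 177.] [90. 89. 90.]
drip 160 [ 634.8 -348.3   88.2   13.5  -61.3] z [172. 174. 178.] [85. 84. 85.]
drip 171 [ 495.1 -416.6   90.4   13.1  -61.1] z [172. 175. 177.] [94. 93. 94.]
caps 60 [ 656.4 -386.1   15.3   13.9    4.5] z [191. 196. 199.] [14. 15. 15.]
caps 57 [611.7 439.5  16.   15.4 -26.8] z [192. 196. 199.] [15. 16. 16.]
caps 65 [ 516.8 -456.7   16.5   14.4   22. ] z [191. 197. 199.] [19. 19. 19.]
stage rails 15 [ 684.7 -137.5   30.5    1.2    6.9] z [22. 29. 33.] [49. 48. 46.]
stage rails 21 [ 686.6 -226.5   36.     9.    64.4] z [22. 27. 31.] [38. 41. 39.]
stage rails 22 [690.1 301.5  28.2   4.7 -64.9] z [21. 26. 32.] [47. 46. 44.]
stage rails 50 [655.1 103.3  94.9   2.3 -87.8] z
[... 2481 characters left out ...]
7. 112.]
stage rails 31 [682.8  60.8  34.    4.2   1.2] z [22. 28. 32.] [117. 114. 108.]
stage rails 34 [675.1 156.2  42.5   3.4   3.3] z [21. 26. 32.] [121. 118. 113.]
bed 13 [ 421.1 -198.4   23.5    7.    86. ] z [10. 12. 15.] [73. 72. 71.]
bed 5639 [491.6  53.7 465.8 146.  -86.8] z [ 9. 11. 14.] [229. 225. 222.]
bed 518 [585.8  60.1 462.9  18.1 -85.8] z [ 9. 12. 15.] [180. 175. 171.]
bed 33 [669.5 -41.9  60.    5.4  11. ] z [ 9. 11. 14.] [125. 122. 117.]
bed 15 [497.  225.2  18.5  10.7 -47.8] z [13. 15. 16.] [45. 39. 40.]
bed 20 [679.7  61.4  38.7   2.7   2.1] z [ 9. 12. 14.] [135. 132. 125.]
blank 165 [521.6  83.1  39.5  37.5   0.9] 0.0169
blank 199 [499.1 234.5  42.1  41.7   6.7] 0.0172
```

```bash
cat > go.py <<'E'
# python3 go.py x y z yaw [more targets...] (mm,deg) -> rows relative to current pose
import sys; from h import *; from cell import get_obs
def rel(o,t):
    Rm=rot(o["tool_rot"]); s=Rm.T@(np.array(t[:3])/1000-o["tool_pos"])/.3
    w=R.from_matrix(Rm.T@rot([180,0,t[3]])).as_rotvec()/np.pi
    return np.round(np.r_[s,w],4).tolist()
if __name__=="__main__":
    o=get_obs(); a=list(map(float,sys.argv[1:]))
    print("now",np.round(o["tool_pos"],4),np.round(o["tool_rot"],2),"t",round(o["time_s"],2))
    for i in range(0,len(a),4): print(a[i:i+4],rel(o,a[i:i+4]))
E
python3 go.py 443 390.5 180 169
```

```text
now [0.2636 0.5936 0.2216] [-1.7990e+02  1.0000e-02  1.5606e+02] t 0.1
[443.0, 390.5, 180.0, 169.0] [-0.8213, -0.3759, 0.1393, -0.0006, -0.0, -0.0719]
```

Emit:
servo_tool([
  [[-0.82,-0.378,0.14,0,0,-0.072,1],[-0.82,-0.378,0.14,0,0,-0.072,1],[-0.82,-0.378,0.14,0,0,-0.072,1],[-0.82,-0.378,0.14,0,0,-0.072,1],[-0.82,-0.378,0.14,0,0,-0.072,1],[-0.82,-0.378,0.14,0,0,-0.072,1],[-0.82,-0.378,0.14,0,0,-0.072,1],[-0.82,-0.378,0.14,0,0,-0.072,1],[-0.82,-0.378,0.14,0,0,-0.072,1],[-0.82,-0.378,0.14,0,0,-0.072,1]],
])

```text
time_s: 0.93
tool_pos: [0.4417, 0.3915, 0.1804]
tool_rot: [180.0, -0.1, 169.1]
force: [-0.6, -0.0, -0.4]
grip_width: 0.0873
grasp_force: 0.0
```

```bash
cat > wl.py <<'E'
# wrist look: python3 wl.py name zlo zhi x0 x1 y0 y1 (m): component rects at that height
import sys; from h import *; from cell import get_obs,eyes
o=get_obs(); c=eyes.read_camera("wrist"); T=wristT(o,c); P=cloud(c,T)
cv2.imwrite(f"pics/{sys.argv[1]}.png",c["frame"][:,:,::-1]); np.savez(f"pics/{sys.argv[1]}.npz",T=T,**c)
lo,hi,x0,x1,y0,y1=map(float,sys.argv[2:8])
m=(c["depth"]>0)&(P[...,2]>lo)&(P[...,2]<hi)&(P[...,0]>x0)&(P[...,0]<x1)&(P[...,1]>y0)&(P[...,1]<y1)
k,L=cv2.connectedComponents(m.astype(np.uint8))
for i in range(1,k):
    q=P[L==i]
    if len(q)>150: print(len(q),rect(q),np.percentile(q[:,2],[10,50,90]).round(4))
E
python3 wl.py w1 .076 .1 .3 .6 .3 .47; python3 go.py 443 390.5 100 169 443 390.5 60 169
```

```text
2059 [441.3 390.8  93.   11.7 -10.6] [0.0836 0.0846 0.0856]
now [0.4412 0.3922 0.1805] [ 1.7997e+02 -5.0000e-02  1.6916e+02] t 0.98
[443.0, 390.5, 100.0, 169.0] [-0.0071, -0.0045, 0.2683, 0.0002, -0.0003, 0.0009]
[443.0, 390.5, 60.0, 169.0] [-0.0072, -0.0046, 0.4016, 0.0002, -0.0003, 0.0009]
```

View pics/w1.png

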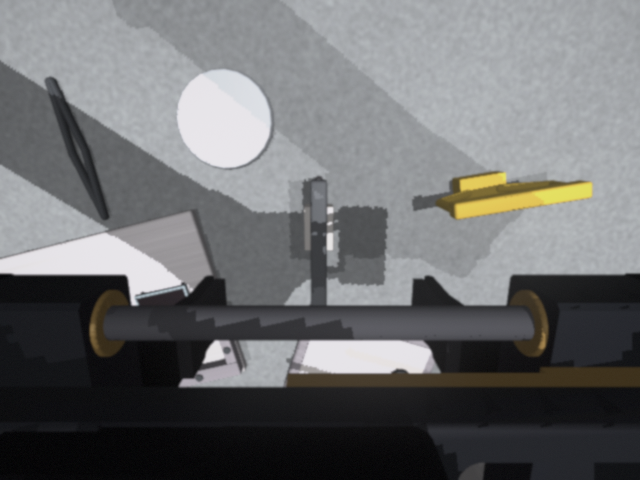

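The wrist view shows the pusher bar running from (320,180) down to (320,305), midway between the fingers. Its top is at 84.6 mm, which fits a bar centre at 78 mm. Descending and gripping.

Emit:
servo_tool([
  [[0,0.003,0.1,0,0,0,1],[0,0.003,0.2,0,0,0,1],[0,0.003,0.3,0,0,0,1],[0,0.003,0.36,0,0,0,1],[0,0.003,0.4,0,0,0,1],[0,0.003,0.403,0,0,0,1],[0,0.003,0.403,0,0,0,0.3],[0,0.003,0.403,0,0,0,0],[0,0.003,0.403,0,0,0,0],[0,0.003,0.403,0,0,0,0],[0,0.003,0.403,0,0,0,0],[0,0.003,0.403,0,0,0,0]],
], grip_force=50)

```text
time_s: 1.98
tool_pos: [0.4431, 0.3918, 0.0604]
tool_rot: [179.9, 0.0, 169.0]
force: [-0.2, 0.2, 0.6]
grip_width: 0.055
grasp_force: 0.0
```

Emit:
servo_tool([
  [[0,0,0,0,0,0,0],[0,0,0,0,0,0,0],[0,0,0,0,0,0,0]],
])

```text
time_s: 2.23
tool_pos: [0.4428, 0.3915, 0.0597]
tool_rot: [180.0, 0.0, 169.0]
force: [-0.4, 0.1, -0.9]
grip_width: 0.0349
grasp_force: 0.0
```

Emit:
servo_tool([
  [[0,0,0,0,0,0,0],[0,0,0,0,0,0,0],[0,0,0,0,0,0,0],[0,0,0,0,0,0,0],[0,0,0,0,0,0,0],[0,0,0,0,0,0,0]],
])

```text
time_s: 2.73
tool_pos: [0.4427, 0.3914, 0.0596]
tool_rot: [-180.0, -0.0, 169.0]
force: [-0.4, 0.2, 0.2]
grip_width: 0.0114
grasp_force: 50.0
```

```bash
python3 go.py 443 391 120 169; python3 -c "
from cell import get_obs;o=get_obs();print(o['grip_width'],o['grasp_force'],o['force'])"
```

```text
now [0.4427 0.3914 0.0596] [-179.99   -0.    169.02] t 2.73
[443.0, 391.0, 120.0, 169.0] [-0.0011, -0.0013, -0.2012, -0.0, -0.0, 0.0001]
0.011380320387096186 49.99732073396444 [-0.3751543   0.15692518  0.20517735]
```

```bash
cat > st.py <<'E'
from h import *
S0=np.array([508.9,53.0]); A=3.1
def w2s(p): return R.from_euler('z',-A,degrees=True).as_matrix()[:2,:2]@(np.array(p)[:2]-S0)
def s2w(p): return R.from_euler('z',A,degrees=True).as_matrix()[:2,:2]@np.array(p[:2])+S0
def blanks(c,T=None,thr=120):
    P=cloud(c,T); F=c["frame"].astype(int)
    m=(F.max(-1)<thr)&(abs(P[...,2]-.017)<.006)&(P[...,0]>.4)&(P[...,0]<.56)&(P[...,1]>-.17)&(P[...,1]<.28)
    m=cv2.morphologyEx(m.astype(np.uint8),cv2.MORPH_OPEN,np.ones((5,5)))
    for ct in cv2.findContours(m,cv2.RETR_EXTERNAL,cv2.CHAIN_APPROX_NONE)[0]:
        if cv2.contourArea(ct)<150: continue
        q=ray(c,ct[:,0],.018,T); r=rect(q); print("blank",r,"stage",w2s(r[:2]).round(1),"ang",((r[4]-A+45)%90-45).round(1))
E
python3 - <<'E'
from st import *
for n in("top","scene"): blanks(dict(np.load(f"pics/{n}0.npz")))
E
python3 -c "
from st import *
import os
for p in [(-62,181),(-47,181)]: print(p,s2w(p).round(1))"
python3 go.py 439 230 130 183 439 230 75 183
```

```text
blank [498.2 232.3  45.4  44.8  89.1] stage [ -1.  179.6] ang -4.0
blank [520.8  81.6  47.3  45.   89.1] stage [13.4 27.9] ang -4.0
blank [523.2  82.7  45.4  40.4   2.2] stage [15.9 28.9] ang -0.9
(-62, 181) [437.2 230.4]
(-47, 181) [452.2 231.2]
now [0.4427 0.3914 0.0596] [-179.99   -0.    169.02] t 2.73
[439.0, 230.0, 130.0, 183.0] [-0.0902, -0.5307, -0.2345, -0.0, -0.0, -0.0777]
[439.0, 230.0, 75.0, 183.0] [-0.0903, -0.5306, -0.0511, -0.0, -0.0, -0.0777]
```

Emit:
servo_tool([
  [[0,0,-0.05,0,0,0,0],[0,0,-0.15,0,0,0,0],[0,0,-0.23,0,0,0,0],[0,0,-0.23,0,0,0,0]],
])

```text
time_s: 3.07
tool_pos: [0.4452, 0.3938, 0.1337]
tool_rot: [179.6, 0.3, 169.0]
force: [1.2, 1.3, -1.2]
grip_width: 0.0119
grasp_force: 50.0
```

Emit:
servo_tool([
  [[-0.02,-0.12,0,0,0,-0.02,0],[-0.045,-0.25,0,0,0,-0.04,0],[-0.065,-0.37,0,0,0,-0.06,0],[-0.085,-0.48,0,0,0,-0.078,0],[-0.09,-0.532,0,0,0,-0.078,0],[-0.09,-0.532,0,0,0,-0.078,0],[-0.09,-0.532,0,0,0,-0.078,0],[-0.09,-0.532,0,0,0,-0.078,0]],
])

```text
time_s: 3.73
tool_pos: [0.4385, 0.2309, 0.1282]
tool_rot: [180.0, -0.0, -176.9]
force: [-0.7, 1.1, -1.8]
grip_width: 0.0116
grasp_force: 50.0
```

```bash
python3 wl.py w2 .005 .022 .4 .6 .1 .3
python3 - <<'E'
from st import *
c=dict(np.load("pics/w2.npz")); T=c.pop("T"); blanks(c,T)
E
python3 go.py 437.5 230 110 183.1 437.5 230 74 183.1
```

```text
11291 [447.9 161.3 122.5  78.5  90. ] [0.0108 0.0118 0.0126]
3654 [445.5 259.8  77.8  45.8   3.2] [0.0108 0.0118 0.0127]
blank [537.7  71.7  23.7  12.8 -86.9] stage [29.8 17.1] ang 0.0
blank [447.8 194.8  22.2  10.7   3.1] stage [-53.3 144.9] ang 0.0
now [0.4385 0.2312 0.1283] [ 1.7997e+02 -2.0000e-02 -1.7684e+02] t 3.78
[437.5, 230.0, 110.0, 183.1] [0.0035, -0.0039, 0.0609, 0.0002, -0.0001, 0.0003]
[437.5, 230.0, 74.0, 183.1] [0.0035, -0.004, 0.1809, 0.0002, -0.0001, 0.0003]
```

View pics/w2.png

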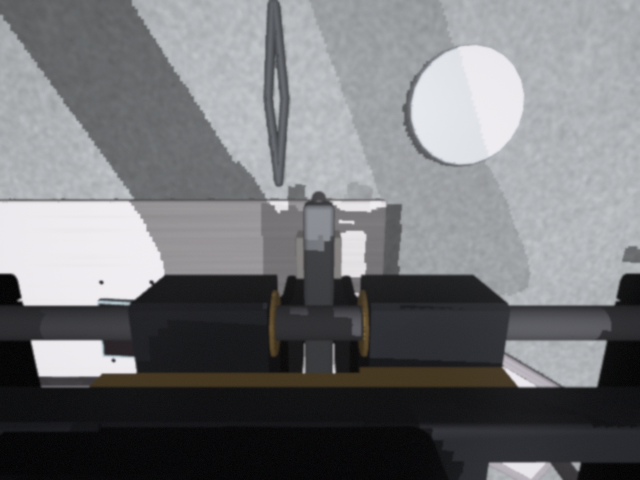

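Emit:
servo_tool([
  [[0.004,-0.002,0.05,0,0,0,0],[0.004,-0.002,0.1,0,0,0,0],[0.004,-0.002,0.14,0,0,0,0],[0.004,-0.002,0.165,0,0,0,0],[0.004,-0.002,0.178,0,0,0,0],[0.004,-0.002,0.181,0,0,0,0],[0.004,-0.002,0.181,0,0,0,0],[0.004,-0.002,0.181,0,0,0,0]],
])

```text
time_s: 4.45
tool_pos: [0.4382, 0.2296, 0.075]
tool_rot: [180.0, 0.1, -176.9]
force: [0.3, -0.5, -1.3]
grip_width: 0.0113
grasp_force: 50.0
```

Emit:
servo_tool([
  [[-0.013,0,0,0,0,0,0],[-0.026,0,0,0,0,0,0],[-0.039,0,0,0,0,0,0],[-0.052,0,0,0,0,0,0],[-0.065,0,0,0,0,0,0],[-0.078,0,0,0,0,0,0],[-0.091,0,0,0,0,0,0],[-0.104,0,0,0,0,0,0],[-0.117,0,0,0,0,0,0],[-0.13,0,0,0,0,0,0],[-0.14,0,0,0,0,0,0],[-0.147,0,0,0,0,0,0]],
])

```text
time_s: 5.45
tool_pos: [0.4822, 0.2314, 0.0744]
tool_rot: [180.0, 0.0, -176.9]
force: [-0.1, 0.8, -2.4]
grip_width: 0.0113
grasp_force: 50.0
```

```bash
cat > s.py <<'E'
from st import *; from cell import get_obs
o=get_obs(); print("stage",w2s(np.array(o["tool_pos"])*1000).round(1),"z",round(o["tool_pos"][2]*1000,1),"yaw",round(o["tool_rot"][2]-A,2),"F",np.round(o["force"],1),"t",round(o["time_s"],1))
E
python3 s.py
```

```text
stage [-17.  179.6] z 74.4 yaw -180.05 F [-0.1  0.8 -2.4] t 5.5
```

Emit:
servo_tool([
  [[-0.003,0,0.003,0,0,0,0],[-0.006,0,0.004,0,0,0,0],[-0.01,0,0.004,0,0,0,0],[-0.013,0,0.004,0,0,0,0],[-0.016,0,0.004,0,0,0,0],[-0.018,0,0.004,0,0,0,0],[-0.018,0,0.004,0,0,0,0]],
])

```text
time_s: 6.03
tool_pos: [0.4873, 0.2317, 0.0732]
tool_rot: [180.0, 0.0, -176.9]
force: [-0.0, -0.1, -2.3]
grip_width: 0.0113
grasp_force: 50.0
```

```bash
python3 s.py
```

```text
stage [-11.9 179.6] z 73.2 yaw -180.04 F [-0.  -0.1 -2.3] t 6.0
```

Emit:
servo_tool([
  [[-0.003,0,0,0,0,0,0],[-0.006,0,0,0,0,0,0],[-0.008,0,0,0,0,0,0],[-0.008,0,0,0,0,0,0]],
])

```text
time_s: 6.37
tool_pos: [0.489, 0.2318, 0.073]
tool_rot: [-180.0, -0.1, -176.9]
force: [-2.6, -0.1, -1.2]
grip_width: 0.0116
grasp_force: 50.0
```

Emit:
servo_tool([
  [[-0.003,0,0,0,0,0,0],[-0.003,0,0,0,0,0,0],[-0.003,0,0,0,0,0,0]],
])

```text
time_s: 6.62
tool_pos: [0.4896, 0.2319, 0.073]
tool_rot: [-180.0, -0.1, -176.9]
force: [-3.1, 0.1, -0.4]
grip_width: 0.0114
grasp_force: 50.0
```

```bash
python3 s.py
```

```text
stage [ -9.6 179.6] z 73.0 yaw -180.03 F [-3.1  0.1 -0.4] t 6.6
```

Emit:
servo_tool([
  [[0.015,0,0,0,0,0,0],[0.035,0,-0.01,0,0,0,0],[0.035,0,-0.06,0,0,0,0],[0.02,-0.03,-0.09,0,0,0,0],[-0.02,-0.09,-0.09,0,0,0,0],[-0.08,-0.14,-0.09,0,0,0,0],[-0.125,-0.17,-0.09,0,0,0,0],[-0.132,-0.172,-0.09,0,0,0,0],[-0.132,-0.172,-0.06,0,0,0,0],[-0.132,-0.172,-0.025,0,0,0,0],[-0.132,-0.172,-0.004,0,0,0,0],[-0.132,-0.172,0,0,0,0,0]],
])

```text
time_s: 7.62
tool_pos: [0.5313, 0.183, 0.0717]
tool_rot: [-180.0, -0.1, -176.8]
force: [-1.1, -1.2, -1.5]
grip_width: 0.0119
grasp_force: 50.0
```

```bash
python3 s.py
```

```text
stage [ 29.3 128.6] z 71.7 yaw -179.94 F [-1.1 -1.2 -1.5] t 7.6
```

Emit:
servo_tool([
  [[0,0.008,-0.004,0,0,0,0],[0,0.018,-0.004,0,0,0,0],[0,0.029,-0.004,0,0,0,0],[0,0.04,-0.004,0,0,0,0],[0,0.051,-0.004,0,0,0,0],[0,0.062,-0.004,0,0,0,0],[0,0.073,-0.004,0,0,0,0],[0,0.082,-0.004,0,0,0,0],[0,0.088,-0.004,0,0,0,0],[0,0.092,-0.004,0,0,0,0],[0,0.096,-0.004,0,0,0,0],[0,0.098,-0.004,0,0,0,0]],
])

```text
time_s: 8.62
tool_pos: [0.5312, 0.2119, 0.0744]
tool_rot: [180.0, 0.0, -176.9]
force: [-0.5, -0.1, -3.2]
grip_width: 0.0112
grasp_force: 50.0
```

```bash
python3 s.py
```

```text
stage [ 30.8 157.4] z 74.4 yaw -180.04 F [-0.5 -0.1 -3.2] t 8.6
```

Emit:
servo_tool([
  [[0,0.003,0.004,0,0,0,0],[0,0.006,0.004,0,0,0,0],[0,0.008,0.004,0,0,0,0],[0,0.01,0.004,0,0,0,0],[0,0.01,0.004,0,0,0,0]],
])

```text
time_s: 9.03
tool_pos: [0.531, 0.2148, 0.0731]
tool_rot: [-180.0, -0.0, -176.9]
force: [0.0, -1.0, -2.4]
grip_width: 0.0114
grasp_force: 50.0
```

```bash
python3 s.py
```

```text
stage [ 30.8 160.4] z 73.1 yaw -180.03 F [ 0.  -1.  -2.4] t 9.0
```

Emit:
servo_tool([
  [[0,0.003,0,0,0,0,0],[0,0.005,0,0,0,0,0],[0,0.006,0,0,0,0,0],[0,0.006,0,0,0,0,0]],
])

```text
time_s: 9.37
tool_pos: [0.5311, 0.2157, 0.0732]
tool_rot: [-179.9, -0.0, -177.0]
force: [-0.9, -2.2, -2.2]
grip_width: 0.0114
grasp_force: 50.1
```

```bash
python3 s.py
```

```text
stage [ 30.9 161.3] z 73.2 yaw -180.06 F [-0.9 -2.2 -2.2] t 9.4
```

Emit:
servo_tool([
  [[0,-0.02,0,0,0,0,0],[0,-0.04,0,0,0,0,0],[0,-0.04,-0.05,0,0,0,0],[0.03,-0.03,-0.09,0,0,0,0],[0.09,0.02,-0.09,0,0,0,0],[0.15,0.07,-0.09,0,0,0,0],[0.2,0.1,-0.09,0,0,0,0],[0.213,0.112,-0.09,0,0,0,0],[0.213,0.112,-0.06,0,0,0,0],[0.213,0.112,-0.025,0,0,0,0],[0.213,0.112,-0.007,0,0,0,0],[0.213,0.112,-0.003,0,0,0,0]],
])

```text
time_s: 10.37
tool_pos: [0.4651, 0.2449, 0.0719]
tool_rot: [-179.9, -0.2, -177.1]
force: [0.1, -0.3, -3.0]
grip_width: 0.0117
grasp_force: 50.0
```

```bash
python3 s.py
```

```text
stage [-33.4 194. ] z 71.9 yaw -180.15 F [ 0.1 -0.3 -3. ] t 10.4
```

Emit:
servo_tool([
  [[-0.01,0,-0.002,0,0,0,0],[-0.02,0,-0.002,0,0,0,0],[-0.03,0,-0.002,0,0,0,0],[-0.04,0,-0.002,0,0,0,0],[-0.05,0,-0.002,0,0,0,0],[-0.06,0,-0.002,0,0,0,0],[-0.068,0,-0.002,0,0,0,0],[-0.073,0,-0.002,0,0,0,0],[-0.077,0,-0.002,0,0,0,0],[-0.081,0,-0.002,0,0,0,0],[-0.084,0,-0.002,0,0,0,0],[-0.084,0,-0.002,0,0,0,0]],
])

```text
time_s: 11.37
tool_pos: [0.489, 0.2481, 0.0743]
tool_rot: [-180.0, -0.2, -176.9]
force: [-5.0, -0.9, -0.7]
grip_width: 0.0118
grasp_force: 50.0
```

```bash
python3 s.py
```

```text
stage [ -9.3 195.9] z 74.3 yaw -180.02 F [-5.  -0.9 -0.7] t 11.4
```

Emit:
servo_tool([
  [[0.02,0,0,0,0,0,0],[0.05,0,0,0,0,0,0],[0.08,-0.01,-0.06,0,0,0,0],[0.1,-0.06,-0.1,0,0,0,0],[0.119,-0.16,-0.1,0,0,0,0],[0.119,-0.28,-0.1,0,0,0,0],[0.119,-0.39,-0.1,0,0,0,0],[0.119,-0.49,-0.1,0,0,0,0],[0.119,-0.545,-0.1,0,0,0,0],[0.119,-0.556,-0.07,0,0,0,0],[0.119,-0.556,-0.03,0,0,0,0],[0.119,-0.556,0.002,0,0,0,0]],
])

```text
time_s: 12.37
tool_pos: [0.4638, 0.08, 0.0735]
tool_rot: [180.0, 0.1, -177.0]
force: [0.2, 0.5, -2.5]
grip_width: 0.0115
grasp_force: 50.0
```

```bash
python3 s.py
```

```text
stage [-43.6  29.4] z 73.5 yaw -180.05 F [ 0.2  0.5 -2.5] t 12.4
```

Emit:
servo_tool([
  [[-0.008,0,0,0,0,0,0],[-0.02,0,0,0,0,0,0],[-0.032,0,0,0,0,0,0],[-0.044,0,0,0,0,0,0],[-0.056,0,0,0,0,0,0],[-0.068,0,0,0,0,0,0],[-0.08,0,0,0,0,0,0],[-0.09,0,0,0,0,0,0],[-0.1,0,0,0,0,0,0],[-0.107,0,0,0,0,0,0],[-0.113,0,0,0,0,0,0],[-0.116,0,0,0,0,0,0]],
])

```text
time_s: 13.37
tool_pos: [0.4976, 0.0814, 0.0738]
tool_rot: [-180.0, -0.1, -176.9]
force: [-3.0, -0.0, -0.8]
grip_width: 0.0113
grasp_force: 50.0
```

Emit:
servo_tool([
  [[-0.003,0,0.002,0,0,0,0],[-0.004,0,0.002,0,0,0,0],[-0.004,0,0.002,0,0,0,0]],
])

```text
time_s: 13.62
tool_pos: [0.4983, 0.0814, 0.073]
tool_rot: [-180.0, -0.2, -176.9]
force: [-5.2, 0.3, -1.3]
grip_width: 0.0112
grasp_force: 50.0
```

```bash
python3 s.py
```

```text
stage [-9. 29.] z 73.0 yaw -180.03 F [-5.2  0.3 -1.3] t 13.6
```

Emit:
servo_tool([
  [[0.015,0,0,0,0,0,0],[0.035,0,-0.01,0,0,0,0],[0.035,0,-0.06,0,0,0,0],[0.02,-0.03,-0.09,0,0,0,0],[-0.02,-0.09,-0.09,0,0,0,0],[-0.08,-0.14,-0.09,0,0,0,0],[-0.125,-0.17,-0.09,0,0,0,0],[-0.13,-0.172,-0.09,0,0,0,0],[-0.13,-0.172,-0.06,0,0,0,0],[-0.13,-0.172,-0.025,0,0,0,0],[-0.13,-0.172,-0.008,0,0,0,0],[-0.13,-0.172,-0.004,0,0,0,0]],
])

```text
time_s: 14.62
tool_pos: [0.5393, 0.0327, 0.0725]
tool_rot: [-180.0, -0.2, -176.9]
force: [-0.7, 0.5, -3.0]
grip_width: 0.0119
grasp_force: 50.0
```

```bash
python3 s.py
```

```text
stage [ 29.3 -21.9] z 72.5 yaw -179.96 F [-0.7  0.5 -3. ] t 14.6
```

Emit:
servo_tool([
  [[0,0.008,0,0,0,0,0],[0,0.018,0,0,0,0,0],[0,0.029,0,0,0,0,0],[0,0.04,0,0,0,0,0],[0,0.051,0,0,0,0,0],[0,0.062,0,0,0,0,0],[0,0.072,0,0,0,0,0],[0,0.08,0,0,0,0,0],[0,0.086,0,0,0,0,0],[0,0.09,0,0,0,0,0],[0,0.093,0,0,0,0,0],[0,0.095,0,0,0,0,0]],
])

```text
time_s: 15.62
tool_pos: [0.5399, 0.0604, 0.0747]
tool_rot: [-180.0, 0.0, -176.9]
force: [-0.4, -1.1, -2.1]
grip_width: 0.0113
grasp_force: 50.0
```

Emit:
servo_tool([
  [[0,0.002,0,0,0,0,0],[0,0.004,0,0,0,0,0],[0,0.004,0,0,0,0,0]],
])

```text
time_s: 15.87
tool_pos: [0.5399, 0.0609, 0.0748]
tool_rot: [-179.9, 0.0, -177.0]
force: [-0.3, -2.1, -1.5]
grip_width: 0.0118
grasp_force: 50.1
```

```bash
python3 s.py
```

```text
stage [31.4  6.2] z 74.8 yaw -180.06 F [-0.3 -2.1 -1.5] t 15.9
```

Contact with the stop. Pressing slightly more, then the second x press.

Emit:
servo_tool([
  [[0,0.003,0.003,0,0,0,0],[0,0.003,0.003,0,0,0,0],[0,-0.02,0,0,0,0,0],[0,-0.04,-0.01,0,0,0,0],[0,-0.04,-0.06,0,0,0,0],[0.03,-0.03,-0.09,0,0,0,0],[0.09,0.02,-0.09,0,0,0,0],[0.15,0.07,-0.09,0,0,0,0],[0.2,0.1,-0.09,0,0,0,0],[0.213,0.112,-0.06,0,0,0,0],[0.213,0.112,-0.025,0,0,0,0],[0.213,0.112,0.002,0,0,0,0]],
])

```text
time_s: 16.87
tool_pos: [0.4744, 0.0917, 0.0731]
tool_rot: [180.0, 0.0, -176.9]
force: [-0.6, -0.4, -2.3]
grip_width: 0.0116
grasp_force: 50.0
```

```bash
python3 s.py
```

```text
stage [-32.3  40.5] z 73.1 yaw -180.03 F [-0.6 -0.4 -2.3] t 16.9
```

Emit:
servo_tool([
  [[-0.01,0,0,0,0,0,0],[-0.02,0,0,0,0,0,0],[-0.03,0,0,0,0,0,0],[-0.04,0,0,0,0,0,0],[-0.05,0,0,0,0,0,0],[-0.06,0,0,0,0,0,0],[-0.068,0,0,0,0,0,0],[-0.073,0,0,0,0,0,0],[-0.077,0,0,0,0,0,0],[-0.08,0,0,0,0,0,0],[-0.082,0,0,0,0,0,0],[-0.082,0,0,0,0,0,0]],
])

```text
time_s: 17.87
tool_pos: [0.4975, 0.0931, 0.0737]
tool_rot: [-180.0, -0.2, -176.9]
force: [-4.3, -1.2, 0.2]
grip_width: 0.0113
grasp_force: 50.0
```

```bash
python3 s.py; python3 go.py 470 80 74 183.1 443 391 130 169 443 391 61 169
```

```text
stage [-9.2 40.7] z 73.7 yaw -180.03 F [-4.3 -1.2  0.2] t 17.9
now [0.4975 0.0931 0.0737] [-1.7999e+02 -1.6000e-01 -1.7693e+02] t 17.87
[470.0, 80.0, 74.0, 183.1] [0.0938, -0.0387, -0.0008, -0.0001, -0.0009, -0.0002]
[443.0, 391.0, 130.0, 169.0] [0.1287, 1.0012, -0.1876, -0.0002, -0.0009, 0.0782]
[443.0, 391.0, 61.0, 169.0] [0.128, 1.0013, 0.0424, -0.0002, -0.0009, 0.0782]
```

Emit:
servo_tool([
  [[0.02,0,0,0,0,0,0],[0.06,0,0,0,0,0,0],[0.1,0.02,-0.08,0,0,0,0],[0.128,0.12,-0.16,0,0,0.01,0],[0.128,0.25,-0.187,0,0,0.02,0],[0.128,0.38,-0.187,0,0,0.03,0],[0.128,0.51,-0.187,0,0,0.04,0],[0.128,0.64,-0.187,0,0,0.05,0],[0.128,0.76,-0.187,0,0,0.06,0],[0.128,0.87,-0.187,0,0,0.07,0],[0.128,0.95,-0.187,0,0,0.078,0],[0.128,0.995,-0.187,0,0,0.078,0]],
])

```text
time_s: 18.87
tool_pos: [0.4435, 0.3938, 0.1305]
tool_rot: [179.8, 0.1, 169.2]
force: [-0.6, -0.6, -2.9]
grip_width: 0.0112
grasp_force: 50.0
```

Emit:
servo_tool([
  [[0,0,0,0,0,0,0],[0,0,0.08,0,0,0,0],[0,0,0.15,0,0,0,0],[0,0,0.2,0,0,0,0],[0,0,0.22,0,0,0,0],[0,0,0.22,0,0,0,0]],
])

```text
time_s: 19.37
tool_pos: [0.4444, 0.3867, 0.0626]
tool_rot: [-179.8, -0.1, 168.9]
force: [-0.1, -0.5, -2.2]
grip_width: 0.0116
grasp_force: 50.0
```

```bash
python3 s.py;  python3 go.py 443 391 61 169
```

```text
stage [-46.4 336.7] z 62.6 yaw 165.84 F [-0.1 -0.5 -2.2] t 19.4
now [0.4444 0.3867 0.0626] [-1.7982e+02 -6.0000e-02  1.6894e+02] t 19.37
[443.0, 391.0, 61.0, 169.0] [0.0072, 0.0132, 0.0053, -0.001, -0.0003, -0.0003]
```

Emit:
servo_tool([
  [[0,0,0.006,0,0,0,0],[0,0,0.011,0,0,0,0],[0,0,0.012,0,0,0,0],[0,0,0.012,0,0,0,0.6],[0,0,0.012,0,0,0,0.6],[0,0,0.012,0,0,0,0.6],[0,0,0.012,0,0,0,0.6],[0,0,0.012,0,0,0,0.6],[0,0,0.012,0,0,0,0.6]],
])

```text
time_s: 20.12
tool_pos: [0.4446, 0.3894, 0.0608]
tool_rot: [180.0, 0.0, 169.0]
force: [-1.1, -0.9, 0.1]
grip_width: 0.0437
grasp_force: 0.0
```

```bash
python3 s.py;  python3 go.py 443 391 240 130 671 130 240 92
```

```text
stage [-46.  339.4] z 60.8 yaw 165.93 F [-1.1 -0.9  0.1] t 20.1
now [0.4446 0.3894 0.0608] [1.7998e+02 2.0000e-02 1.6903e+02] t 20.12
[443.0, 391.0, 240.0, 130.0] [0.0061, 0.0045, -0.5972, 0.0002, 0.0001, 0.2168]
[671.0, 130.0, 240.0, 92.0] [-0.9056, -0.7049, -0.5972, 0.0002, 0.0, 0.4279]
```

Emit:
servo_tool([
  [[0,0,-0.08,0,0,0,0.6],[0,0,-0.2,0,0,0,0.7],[0,0,-0.33,0,0,0,1],[0,0,-0.46,0,0,0.03,1],[-0.02,0,-0.57,0,0,0.06,1],[-0.12,-0.06,-0.6,0,0,0.1,1],[-0.22,-0.14,-0.6,0,0,0.14,1],[-0.32,-0.22,-0.6,0,0,0.18,1],[-0.42,-0.3,-0.6,0,0,0.22,1],[-0.52,-0.38,-0.6,0,0,0.26,1],[-0.62,-0.46,-0.6,0,0,0.3,1],[-0.7,-0.53,-0.6,0,0,0.33,1]],
])

```text
time_s: 21.12
tool_pos: [0.622, 0.1902, 0.2407]
tool_rot: [180.0, 0.1, 109.2]
force: [-0.4, -0.1, 0.4]
grip_width: 0.0872
grasp_force: 0.0
```

```bash
python3 go.py 692 110 235 92
```

```text
now [0.622  0.1902 0.2407] [1.7996e+02 7.0000e-02 1.0918e+02] t 21.12
[692.0, 110.0, 235.0, 92.0] [-0.3292, 0.1324, 0.0195, 0.0003, 0.0003, 0.0954]
```

Emit:
servo_tool([
  [[-0.1,0.04,0.01,0,0,0.03,1],[-0.2,0.08,0.02,0,0,0.06,1],[-0.29,0.12,0.02,0,0,0.095,1],[-0.329,0.132,0.02,0,0,0.095,1],[-0.329,0.132,0.02,0,0,0.095,1],[-0.329,0.132,0.02,0,0,0.095,1]],
])

```text
time_s: 21.62
tool_pos: [0.6905, 0.1137, 0.2343]
tool_rot: [-179.9, -0.0, 92.6]
force: [0.4, 0.4, -0.1]
grip_width: 0.087
grasp_force: 0.0
```

```bash
python3 wl.py w3 .138 .165 .6 .8 0 .2;  python3 go.py 692.6 128 180 92.1 692.6 128 124 92.1
python3 - <<'E'
from st import *; from cell import eyes
c=eyes.read_camera("top"); cv2.imwrite("pics/top1.png",c["frame"][:,:,::-1]); blanks(c)
E
```

```text
2044 [693.3 114.3  83.7  12.  -88.1] [0.1488 0.1497 0.1505]
now [0.6901 0.1154 0.2345] [-1.7995e+02 -9.0000e-02  9.2700e+01] t 21.67
[692.6, 128.0, 180.0, 92.1] [0.0413, 0.0105, 0.1817, -0.0003, -0.0005, 0.0033]
[692.6, 128.0, 124.0, 92.1] [0.041, 0.0107, 0.3683, -0.0003, -0.0005, 0.0033]
blank [5.321e+02 2.509e+02 4.760e+01 4.740e+01 4.000e-01] stage [ 33.9 196.4] ang -2.7
```

View pics/w3.png

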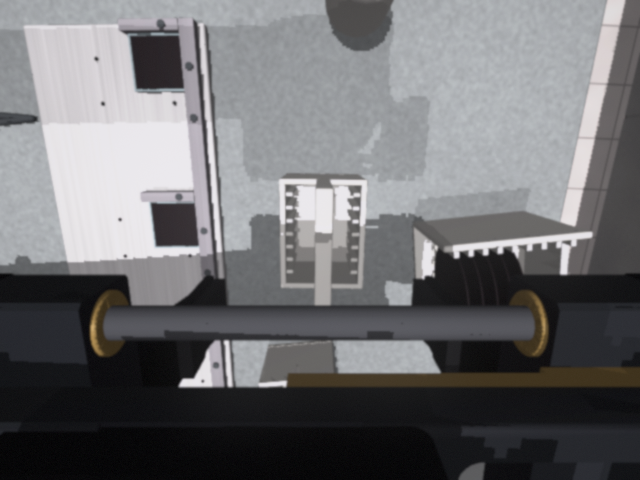

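View pics/top1.png

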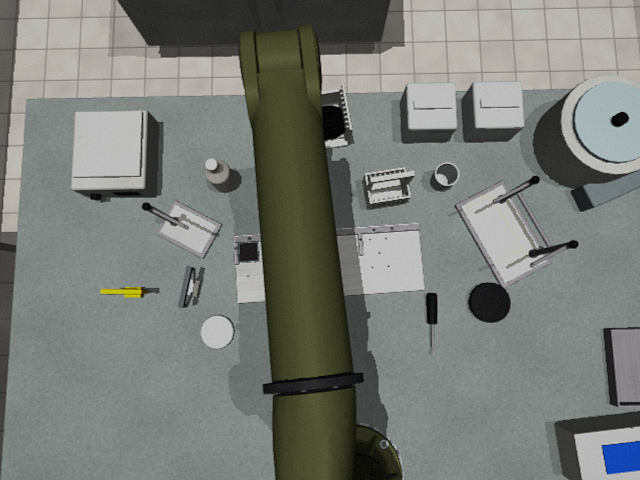

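The wrist view shows both blanks in their corners at (157,62) and (175,224). The basket bar is centred at (323,240), with its top at 149.7 mm.

Emit:
servo_tool([
  [[0.03,0.01,0.05,0,0,0.003,1],[0.041,0.011,0.13,0,0,0.003,1],[0.041,0.011,0.2,0,0,0.003,1],[0.041,0.011,0.28,0,0,0.003,1],[0.041,0.011,0.34,0,0,0.003,1],[0.041,0.011,0.366,0,0,0.003,0.5],[0.041,0.011,0.366,0,0,0.003,0],[0.041,0.011,0.366,0,0,0.003,0],[0.041,0.011,0.366,0,0,0.003,0],[0.041,0.011,0.366,0,0,0.003,0],[0.041,0.011,0.366,0,0,0.003,0],[0.041,0.011,0.366,0,0,0.003,0]],
])

```text
time_s: 22.72
tool_pos: [0.6941, 0.126, 0.1259]
tool_rot: [179.9, -0.0, 92.0]
force: [0.1, 0.1, -0.3]
grip_width: 0.0483
grasp_force: 0.0
```

Emit:
servo_tool([
  [[0,0,0,0,0,0,0],[0,0,0,0,0,0,0],[0,0,0,0,0,0,0],[0,0,0,0,0,0,0],[0,0,0,0,0,0,0],[0,0,0,0,0,0,0],[0,0,0,0,0,0,0]],
])

```text
time_s: 23.3
tool_pos: [0.6934, 0.126, 0.1247]
tool_rot: [-180.0, -0.0, 92.0]
force: [-0.3, -0.9, 0.5]
grip_width: 0.0113
grasp_force: 50.0
```

```bash
cat > hk.py <<'E'
# hang targets: stand yaw, hook point; grasp offset k mm along tool x (stand +y); prints world TCP for stand-x distance d and height of bar bottom above prong
import numpy as np
def tgt(hook,yaw,off,d,h,dz=19):
    a=np.radians(yaw); ux=np.array([np.cos(a),np.sin(a)]); uy=np.array([-np.sin(a),np.cos(a)])
    p=np.array(hook)+ux*d+uy*off; return p.round(1).tolist(),175+h+7-dz
if __name__=="__main__":
    for n,hk,y in (("left",(629,-332.3),-61.5),("right",(489.3,-402.8),-61.5),("tool",(586.3,389),62.8)):
        print(n,[tgt(hk,y,22,d,h) for d,h in ((-100,25),(0,25),(0,1))])
E
python3 hk.py; python3 s.py; python3 go.py 640 40 200 92 572 -215 185 28.5
```

```text
left [([600.6, -233.9], 188), ([648.3, -321.8], 188), ([648.3, -321.8], 164)]
right [([460.9, -304.4], 188), ([508.6, -392.3], 188), ([508.6, -392.3], 164)]
tool [([521.0, 310.1], 188), ([566.7, 399.1], 188), ([566.7, 399.1], 164)]
stage [188.2  62.9] z 124.7 yaw 88.89 F [-0.3 -0.9  0.5] t 23.3
now [0.6934 0.126  0.1247] [-179.99   -0.     91.99] t 23.3
[640.0, 40.0, 200.0, 92.0] [-0.2802, -0.188, -0.251, -0.0001, -0.0, -0.0001]
[572.0, -215.0, 185.0, 28.5] [-1.1218, -0.444, -0.201, -0.0001, 0.0, 0.3527]
```

```bash
python3 - <<'E'
from h import *
for n in("top","scene"):
    c=dict(np.load(f"pics/{n}0.npz")); P=cloud(c)
    m=(P[...,2]>.06)&(P[...,2]<.09)&(P[...,0]>.6)&(P[...,0]<.8)&(P[...,1]<-.17)&(P[...,1]>-.32)
    print(rect(P[m]))
E
python3 go.py 670 126 192 92 560 90 192 75 560 -50 192 50 572 -175 192 35
```

```text
[ 706.3 -236.    58.5   58.1    6.3]
[ 708.  -233.    62.7   58.1   59.4]
now [0.6934 0.126  0.1247] [-179.99   -0.     91.99] t 23.3
[670.0, 126.0, 192.0, 92.0] [0.0028, -0.0781, -0.2244, -0.0001, -0.0, -0.0001]
[560.0, 90.0, 192.0, 75.0] [-0.1044, -0.4487, -0.2243, -0.0001, -0.0, 0.0944]
[560.0, -50.0, 192.0, 50.0] [-0.5708, -0.4649, -0.2243, -0.0001, 0.0, 0.2333]
[572.0, -175.0, 192.0, 35.0] [-0.9886, -0.4394, -0.2243, -0.0001, 0.0, 0.3166]
```

Emit:
servo_tool([
  [[0,0,-0.04,0,0,0,0],[0,0,-0.1,0,0,0,0],[0,0,-0.17,0,0,0,0],[0,0,-0.22,0,0,0,0],[0,0,-0.22,0,0,0,0]],
])

```text
time_s: 23.72
tool_pos: [0.6958, 0.1261, 0.1957]
tool_rot: [179.6, -0.1, 92.0]
force: [0.9, -0.9, -1.1]
grip_width: 0.0115
grasp_force: 50.0
```

Emit:
servo_tool([
  [[0,-0.06,0,0,0,0,0],[-0.01,-0.14,0,0,0,0.02,0],[-0.02,-0.23,0,0,0,0.04,0],[-0.05,-0.32,0,0,0,0.07,0],[-0.1,-0.4,0,0,0,0.1,0],[-0.18,-0.44,0,0,0,0.13,0],[-0.28,-0.46,0,0,0,0.16,0],[-0.38,-0.47,0,0,0,0.19,0],[-0.48,-0.47,0,0,0,0.22,0],[-0.57,-0.465,0,0,0,0.25,0],[-0.64,-0.46,0,0,0,0.28,0],[-0.68,-0.455,0,0,0,0.3,0]],
])

```text
time_s: 24.72
tool_pos: [0.5633, -0.0866, 0.1904]
tool_rot: [180.0, 0.1, 37.5]
force: [-0.2, 0.9, -2.3]
grip_width: 0.0116
grasp_force: 50.0
```

```bash
python3 go.py 586.3 -207.5 190 28.5 600.6 -234 190 28.5
```

```text
now [ 0.5633 -0.0866  0.1904] [1.7995e+02 6.0000e-02 3.7490e+01] t 24.72
[586.3, -207.5, 190.0, 28.5] [-0.1845, 0.3663, 0.002, 0.0003, 0.0003, 0.05]
[600.6, -234.0, 190.0, 28.5] [-0.2005, 0.4654, 0.0021, 0.0003, 0.0003, 0.05]
```

Emit:
servo_tool([
  [[-0.03,0.05,0,0,0,0.02,0],[-0.07,0.13,0,0,0,0.04,0],[-0.11,0.21,0,0,0,0.05,0],[-0.15,0.29,0,0,0,0.05,0],[-0.18,0.36,0,0,0,0.05,0],[-0.2,0.43,0,0,0,0.05,0],[-0.204,0.46,0,0,0,0.05,0],[-0.204,0.465,0,0,0,0.05,0],[-0.204,0.465,0,0,0,0.05,0]],
])

```text
time_s: 25.47
tool_pos: [0.6017, -0.2297, 0.1901]
tool_rot: [-179.9, 0.0, 29.0]
force: [-0.5, -0.1, -1.4]
grip_width: 0.0111
grasp_force: 50.0
```

```bash
python3 go.py 646.5 -322.8 190 28.5 646.5 -322.8 165 28.5
python3 - <<'E'
from h import *; from cell import eyes
c=eyes.read_camera("scene"); cv2.imwrite("pics/s2.png",cv2.resize(c["frame"][90:330,100:400,::-1],(750,600)))
P=cloud(c); 
m=(P[...,2]>.19)&(P[...,2]<.217)&(P[...,0]>.5)&(P[...,0]<.68)&(P[...,1]<-.2)&(P[...,1]>-.3)
print(m.sum(),rect(P[m]),np.percentile(P[m][:,2],90))
E
```

```text
now [ 0.6017 -0.2297  0.1901] [-1.7993e+02  4.0000e-02  2.8960e+01] t 25.47
[646.5, -322.8, 190.0, 28.5] [-0.0197, 0.3436, -0.0001, -0.0004, 0.0002, 0.0026]
[646.5, -322.8, 165.0, 28.5] [-0.0196, 0.3438, 0.0832, -0.0004, 0.0002, 0.0026]
142 [ 609.5 -224.6   46.7   29.6    8. ] 0.21527578382463766
```

View pics/s2.png

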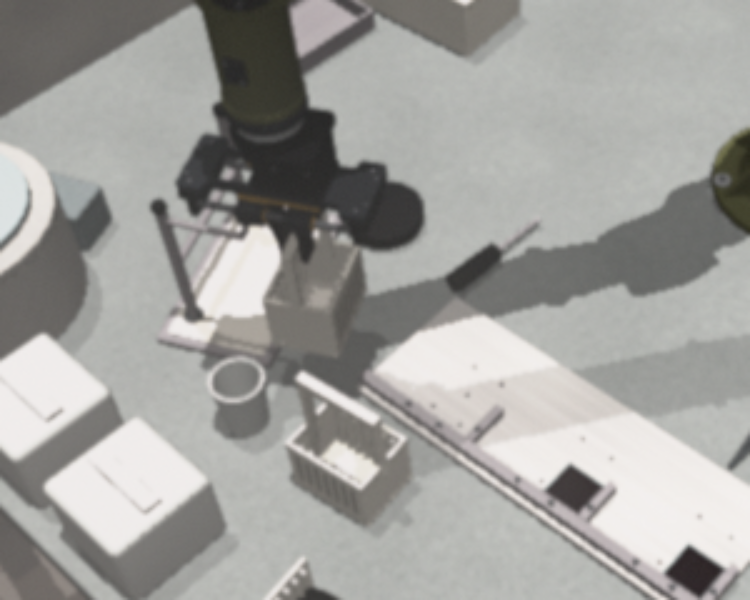

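The scene view shows the basket hanging level in the gripper at (315,290), in front of the left prong. It is clear of the beaker at (237,395). Both blanks are still in their corners.

Emit:
servo_tool([
  [[-0.002,0.04,0,0,0,0.002,0],[-0.005,0.09,0,0,0,0.002,0],[-0.008,0.14,0,0,0,0.002,0],[-0.011,0.19,0,0,0,0.002,0],[-0.014,0.24,0,0,0,0.002,0],[-0.017,0.29,0,0,0,0.002,0],[-0.019,0.325,0,0,0,0.002,0],[-0.02,0.343,0,0,0,0.002,0],[-0.02,0.343,0,0,0,0.002,0]],
])

```text
time_s: 26.27
tool_pos: [0.6466, -0.3238, 0.1905]
tool_rot: [180.0, 0.0, 28.6]
force: [-1.5, -0.1, -2.7]
grip_width: 0.0118
grasp_force: 50.0
```

Emit:
servo_tool([
  [[0,0,0.02,0,0,0,0],[0,0,0.04,0,0,0,0],[0,0,0.06,0,0,0,0],[0,0,0.075,0,0,0,0],[0,0,0.08,0,0,0,0],[0,0,0.08,0,0,0,0]],
])

```text
time_s: 26.77
tool_pos: [0.6461, -0.3226, 0.1659]
tool_rot: [-179.9, 0.0, 28.6]
force: [-0.5, 1.0, -1.3]
grip_width: 0.0118
grasp_force: 50.0
```

```bash
python3 s.py;python3 go.py 646.5 -322.8 164 28.5
```

```text
stage [ 116.7 -382.4] z 165.9 yaw 25.55 F [-0.5  1.  -1.3] t 26.8
now [ 0.6461 -0.3226  0.1659] [-1.7993e+02  3.0000e-02  2.8650e+01] t 26.77
[646.5, -322.8, 164.0, 28.5] [0.0008, 0.0014, 0.0063, -0.0004, 0.0002, 0.0008]
```

Emit:
servo_tool([
  [[0,0,0.005,0,0,0,0],[0,0,0.01,0,0,0,0],[0,0,0.01,0,0,0,0],[0,0,0.01,0,0,0,0]],
])

```text
time_s: 27.1
tool_pos: [0.6464, -0.3233, 0.1639]
tool_rot: [180.0, -0.0, 28.6]
force: [0.7, 0.1, -1.8]
grip_width: 0.0114
grasp_force: 50.0
```

```bash
python3 s.py
```

```text
stage [ 117.  -383.2] z 163.9 yaw 25.52 F [ 0.7  0.1 -1.8] t 27.1
```

Emit:
servo_tool([
  [[0,0,0.003,0,0,0,0],[0,0,0.006,0,0,0,0],[0,0,0.006,0,0,0,0],[0,0,0.006,0,0,0,0]],
])

```text
time_s: 27.43
tool_pos: [0.6467, -0.3234, 0.1633]
tool_rot: [180.0, -0.1, 28.6]
force: [-1.1, 1.6, 5.3]
grip_width: 0.0113
grasp_force: 50.0
```

```bash
python3 s.py
```

```text
stage [ 117.2 -383.3] z 163.3 yaw 25.52 F [-1.1  1.6  5.3] t 27.4
```

Emit:
servo_tool([
  [[0,0,-0.003,0,0,0,0],[0,0,-0.003,0,0,0,0.2],[0,0,-0.003,0,0,0,0.3],[0,0,-0.003,0,0,0,0.4],[0,0,-0.003,0,0,0,0.45],[0,0,-0.003,0,0,0,0.45],[0,0,-0.003,0,0,0,0.45],[0,0,-0.003,0,0,0,0.45],[0,0,-0.02,0,0,0,0.45],[0,0,-0.06,0,0,0,0.45],[0,0,-0.1,0,0,0,0.45]],
])

```text
time_s: 28.35
tool_pos: [0.6463, -0.3231, 0.1929]
tool_rot: [-180.0, 0.0, 28.6]
force: [-0.2, -0.7, 0.7]
grip_width: 0.0392
grasp_force: 0.0
```

Emit:
servo_tool([
  [[0,0,-0.08,0,0,0,0.45],[0,0,-0.16,0,0,0,0.45],[0,0,-0.2,0,0,0,0.6],[0,-0.1,-0.2,0,0,-0.02,1],[0,-0.2,-0.2,0,0,-0.05,1],[0,-0.3,-0.2,0,0,-0.09,1],[0,-0.4,-0.2,0,0,-0.12,1],[0,-0.5,-0.2,0,0,-0.15,1]],
])

```text
time_s: 29.02
tool_pos: [0.5739, -0.1907, 0.2527]
tool_rot: [179.9, -0.0, 55.9]
force: [-0.1, 0.9, 0.5]
grip_width: 0.0713
grasp_force: 0.0
```

```bash
python3 go.py 681.5 -90 235 98 684 -69 180 98
python3 - <<'E'
from h import *; from cell import eyes
c=eyes.read_camera("scene"); cv2.imwrite("pics/s3.png",cv2.resize(c["frame"][90:330,100:400,::-1],(750,600)))
E
```

```text
now [ 0.5739 -0.1907  0.2527] [ 1.7994e+02 -3.0000e-02  5.5880e+01] t 29.02
[681.5, -90.0, 235.0, 98.0] [0.4789, 0.1086, 0.0594, 0.0004, -0.0, -0.234]
[684.0, -69.0, 180.0, 98.0] [0.5414, 0.0761, 0.2428, 0.0004, -0.0, -0.234]
```

View pics/s3.png

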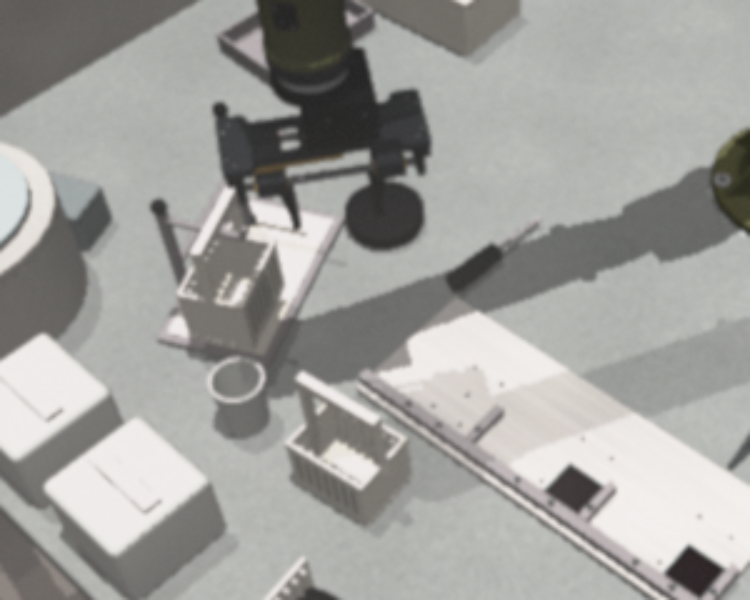

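The first basket hangs on the left prong, level and clear of the base. Next is the second basket.

Emit:
servo_tool([
  [[0.08,0.02,0,0,0,-0.035,1],[0.17,0.04,0.01,0,0,-0.075,1],[0.27,0.06,0.03,0,0,-0.115,1],[0.37,0.085,0.05,0,0,-0.155,1],[0.45,0.1,0.06,0,0,-0.195,1],[0.48,0.109,0.06,0,0,-0.23,1],[0.48,0.109,0.06,0,0,-0.234,1],[0.48,0.109,0.06,0,0,-0.234,1],[0.48,0.109,0.06,0,0,-0.234,1]],
])

```text
time_s: 29.82
tool_pos: [0.6823, -0.0933, 0.2347]
tool_rot: [180.0, 0.1, 97.4]
force: [0.2, -1.0, -1.0]
grip_width: 0.0868
grasp_force: 0.0
```

```bash
python3 wl.py w4 .138 .165 .6 .8 -.2 0;  python3 go.py 679 -70 124 98
```

```text
2299 [681.1 -88.4  94.3  12.  -81.7] [0.1489 0.1497 0.1506]
now [ 0.6822 -0.0933  0.2348] [1.7996e+02 5.0000e-02 9.7450e+01] t 29.87
[679.0, -70.0, 124.0, 98.0] [0.0789, -0.0009, 0.3694, 0.0002, 0.0003, -0.003]
```

Emit:
servo_tool([
  [[0.04,-0.001,0.05,0,0,-0.004,1],[0.075,-0.002,0.13,0,0,-0.005,1],[0.078,-0.002,0.2,0,0,-0.005,1],[0.078,-0.002,0.28,0,0,-0.005,1],[0.078,-0.002,0.34,0,0,-0.005,0.8],[0.078,-0.002,0.366,0,0,-0.005,0.4],[0.078,-0.002,0.368,0,0,-0.005,0],[0.078,-0.002,0.368,0,0,-0.005,0],[0.078,-0.002,0.368,0,0,-0.005,0],[0.078,-0.002,0.368,0,0,-0.005,0],[0.078,-0.002,0.368,0,0,-0.005,0],[0.078,-0.002,0.368,0,0,-0.005,0]],
])

```text
time_s: 30.87
tool_pos: [0.6796, -0.0681, 0.1246]
tool_rot: [179.9, 0.0, 98.6]
force: [0.4, -0.5, -0.3]
grip_width: 0.0419
grasp_force: 0.0
```

Emit:
servo_tool([
  [[0,0,0,0,0,0,0],[0,0,0,0,0,0,0],[0,0,0,0,0,0,0],[0,0,0,0,0,0,0],[0,0,0,0,0,0,0],[0,0,0,0,0,0,0],[0,0,0,0,0,0,0]],
])

```text
time_s: 31.45
tool_pos: [0.679, -0.068, 0.1234]
tool_rot: [-180.0, -0.0, 98.6]
force: [-0.7, 0.9, 0.8]
grip_width: 0.0113
grasp_force: 50.0
```

```bash
python3 s.py; python3 go.py 676 -70 192 98 520 -80 192 80 440 -250 192 28.5 459 -305 190 28.5
```

```text
stage [ 163.3 -130. ] z 123.4 yaw 95.55 F [-0.7  0.9  0.8] t 31.4
now [ 0.679  -0.068   0.1234] [-1.7999e+02 -1.0000e-02  9.8650e+01] t 31.45
[676.0, -70.0, 192.0, 98.0] [-0.0052, -0.011, -0.2285, -0.0001, -0.0001, 0.0036]
[520.0, -80.0, 192.0, 80.0] [0.04, -0.5301, -0.2284, -0.0001, -0.0001, 0.1036]
[440.0, -250.0, 192.0, 28.5] [-0.4801, -0.8789, -0.2284, -0.0001, -0.0, 0.3897]
[459.0, -305.0, 190.0, 28.5] [-0.6709, -0.8438, -0.2218, -0.0001, -0.0, 0.3897]
```

Emit:
servo_tool([
  [[0,0,-0.06,0,0,0,0],[0,0,-0.13,0,0,0,0],[0,-0.02,-0.2,0,0,0,0],[0,-0.08,-0.228,0,0,0.02,0],[0.01,-0.17,-0.228,0,0,0.04,0],[0.02,-0.26,-0.228,0,0,0.06,0],[0.02,-0.36,-0.228,0,0,0.08,0],[0.01,-0.45,-0.228,0,0,0.11,0],[-0.02,-0.54,-0.228,0,0,0.14,0],[-0.08,-0.62,-0.228,0,0,0.17,0],[-0.15,-0.69,-0.228,0,0,0.2,0],[-0.22,-0.75,-0.228,0,0,0.23,0]],
])

```text
time_s: 32.45
tool_pos: [0.4647, -0.1677, 0.1916]
tool_rot: [-179.9, -0.0, 57.0]
force: [0.4, -1.3, -2.4]
grip_width: 0.0116
grasp_force: 50.0
```

```bash
python3 s.py; python3 go.py 447 -277 191 28.5 462 -304 191 28.5
```

```text
stage [ -56.1 -217.9] z 191.6 yaw 53.91 F [ 0.4 -1.3 -2.4] t 32.5
now [ 0.4647 -0.1677  0.1916] [-1.7994e+02 -4.0000e-02  5.7010e+01] t 32.45
[447.0, -277.0, 191.0, 28.5] [-0.3378, 0.149, 0.0016, -0.0004, -0.0001, 0.1584]
[462.0, -304.0, 191.0, 28.5] [-0.3861, 0.2399, 0.0014, -0.0004, -0.0001, 0.1584]
```

Emit:
servo_tool([
  [[-0.07,0.02,0,0,0,0.03,0],[-0.15,0.05,0,0,0,0.06,0],[-0.23,0.09,0,0,0,0.095,0],[-0.3,0.13,0,0,0,0.13,0],[-0.35,0.17,0,0,0,0.155,0],[-0.375,0.21,0,0,0,0.158,0],[-0.386,0.235,0,0,0,0.158,0],[-0.386,0.24,0,0,0,0.158,0],[-0.386,0.24,0,0,0,0.158,0],[-0.386,0.24,0,0,0,0.158,0]],
])

```text
time_s: 33.28
tool_pos: [0.4645, -0.3021, 0.1915]
tool_rot: [-179.9, 0.0, 28.9]
force: [0.1, 0.0, -2.7]
grip_width: 0.0116
grasp_force: 50.0
```

```bash
python3 s.py; python3 go.py 509.5 -391.8 191 28.5
```

```text
stage [ -63.5 -352.2] z 191.5 yaw 25.8 F [ 0.1  0.  -2.7] t 33.3
now [ 0.4645 -0.3021  0.1915] [-1.7992e+02  1.0000e-02  2.8900e+01] t 33.28
[509.5, -391.8, 191.0, 28.5] [-0.0133, 0.3341, 0.0013, -0.0004, 0.0001, 0.0022]
```

Emit:
servo_tool([
  [[-0.004,0.04,0,0,0,0.002,0],[-0.007,0.09,0,0,0,0.002,0],[-0.01,0.14,0,0,0,0.002,0],[-0.012,0.19,0,0,0,0.002,0],[-0.013,0.24,0,0,0,0.002,0],[-0.013,0.285,0,0,0,0.002,0],[-0.013,0.32,0,0,0,0.002,0],[-0.013,0.334,0,0,0,0.002,0],[-0.013,0.334,0,0,0,0.002,0]],
])

```text
time_s: 34.03
tool_pos: [0.5096, -0.3928, 0.1917]
tool_rot: [-180.0, 0.0, 28.5]
force: [-0.2, 0.2, -2.4]
grip_width: 0.0114
grasp_force: 50.0
```

Emit:
servo_tool([
  [[0,0,0.02,0,0,0,0],[0,0,0.04,0,0,0,0],[0,0,0.06,0,0,0,0],[0,0,0.075,0,0,0,0],[0,0,0.085,0,0,0,0],[0,0,0.09,0,0,0,0],[0,0,0.09,0,0,0,0]],
])

```text
time_s: 34.62
tool_pos: [0.5092, -0.3929, 0.1645]
tool_rot: [-180.0, 0.0, 28.4]
force: [0.7, -0.0, -2.7]
grip_width: 0.0114
grasp_force: 50.0
```

```bash
python3 s.py;python3 go.py 509.5 -391.8 163 28.5
```

```text
stage [ -23.9 -445.2] z 164.5 yaw 25.35 F [ 0.7 -0.  -2.7] t 34.6
now [ 0.5092 -0.3929  0.1645] [-1.7996e+02  1.0000e-02  2.8450e+01] t 34.62
[509.5, -391.8, 163.0, 28.5] [0.0027, -0.0026, 0.0049, -0.0002, 0.0001, -0.0003]
```

Emit:
servo_tool([
  [[0,0,0.004,0,0,0,0],[0,0,0.008,0,0,0,0],[0,0,0.01,0,0,0,0],[0,0,0.01,0,0,0,0]],
])

```text
time_s: 34.95
tool_pos: [0.5095, -0.3933, 0.1624]
tool_rot: [180.0, -0.0, 28.4]
force: [0.3, 0.2, -1.2]
grip_width: 0.0115
grasp_force: 50.0
```

```bash
python3 s.py
```

```text
stage [ -23.5 -445.7] z 162.4 yaw 25.34 F [ 0.3  0.2 -1.2] t 35.0
```

Near contact. Pressing 1 mm lower, then releasing and rising.

Emit:
servo_tool([
  [[0,0,0.003,0,0,0,0],[0,0,0.003,0,0,0,0],[0,0,0.003,0,0,0,0.2],[0,0,0.002,0,0,0,0.3],[0,0,0.002,0,0,0,0.4],[0,0,0.002,0,0,0,0.45],[0,0,0.002,0,0,0,0.45],[0,0,0.002,0,0,0,0.45],[0,0,0.002,0,0,0,0.45],[0,0,-0.02,0,0,0,0.45],[0,0,-0.06,0,0,0,0.45],[0,0,-0.12,0,0,0,0.45]],
])

```text
time_s: 35.95
tool_pos: [0.5087, -0.3926, 0.1978]
tool_rot: [-179.9, 0.1, 28.4]
force: [-0.7, 0.1, 1.2]
grip_width: 0.0391
grasp_force: 0.0
```

Emit:
servo_tool([
  [[0,0,-0.08,0,0,0,0.45],[0,0,-0.16,0,0,0,0.45],[0,-0.06,-0.2,0,0,-0.02,0.6],[0,-0.16,-0.2,0,0,-0.05,1],[0,-0.26,-0.2,0,0,-0.08,1],[0.05,-0.37,-0.2,0,0,-0.11,1],[0.12,-0.48,-0.2,0,0,-0.15,1],[0.2,-0.58,-0.2,0,0,-0.19,1],[0.28,-0.67,-0.2,0,0,-0.22,1],[0.36,-0.76,-0.2,0,0,-0.26,1],[0.43,-0.86,-0.2,0,0,-0.3,1],[0.5,-0.95,-0.2,0,0,-0.33,1]],
])

```text
time_s: 36.95
tool_pos: [0.5057, -0.0693, 0.2597]
tool_rot: [179.9, -0.0, 88.2]
force: [0.4, -0.7, 0.1]
grip_width: 0.0865
grasp_force: 0.0
```

```bash
python3 go.py 440 390 180 169
python3 - <<'E'
from st import *; from cell import eyes
for n in("scene","top"):
    c=eyes.read_camera(n); cv2.imwrite(f"pics/{n}4.png",c["frame"][:,:,::-1]); blanks(c)
    P=cloud(c); m=((P[...,2]>.177)&(P[...,2]<.194)&(P[...,0]>.4)&(P[...,0]<.72)&(P[...,1]<-.25)&(P[...,1]>-.5)).astype(np.uint8)
    k,L=cv2.connectedComponents(m)
    for i in range(1,k):
        if (L==i).sum()>60: print(n,rect(P[L==i]),np.median(P[L==i][:,2]))
E
```

```text
now [ 0.5057 -0.0693  0.2597] [ 1.7986e+02 -4.0000e-02  8.8180e+01] t 36.95
[440.0, 390.0, 180.0, 169.0] [1.5231, -0.2682, 0.2661, 0.0008, 0.0003, -0.449]
blank [533.2 252.9  44.5  42.4 -86.3] stage [ 35.1 198.3] ang 0.6
blank [539.7  99.1  43.7  40.8 -88.1] stage [33.2 44.4] ang -1.2
scene [ 491.2 -400.9  103.1   15.3   28.5] 0.1866881322752636
scene [ 629.7 -329.5  103.4   16.8   27.9] 0.18657764714317904
blank [532.5 252.2  50.   48.1 -89.9] stage [ 34.3 197.6] ang -3.0
blank [538.6  97.6  45.   40.2  89.1] stage [32.1 42.9] ang -4.0
top [ 628.5 -333.1   99.6   15.1   28.6] 0.18817545939874825
top [ 489.9 -407.5   99.7   20.8   28.5] 0.18818041441941735
```

View pics/scene4.png

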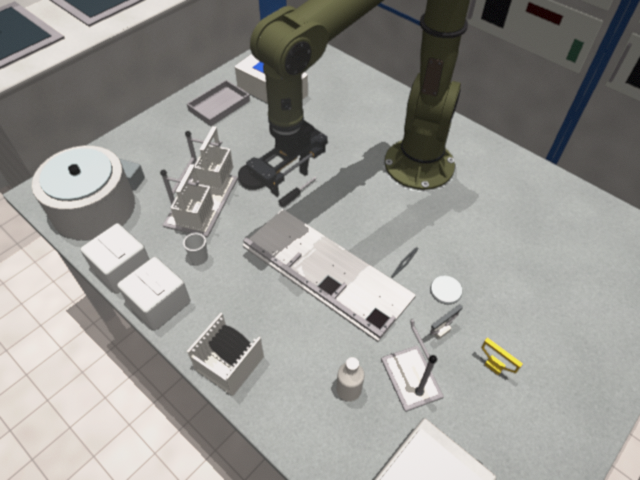

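```bash
python3 wl.py w5 .022 .034 .4 .62 -.1 .35
python3 - <<'E'
from st import *
c=dict(np.load("pics/w5.npz")); T=c.pop("T"); blanks(c,T,110)
cv2.imwrite("pics/w5c.png",cv2.resize(c["frame"][0:300,150:550,::-1],(800,600)))
E
```

```text
4674 [550.5  18.  239.8  68.3 -86.8] [0.0246 0.0258 0.027 ]
blank [539.7  99.6  49.2  42.6 -87. ] stage [33.3 44.9] ang -0.1
```

View pics/w5c.png

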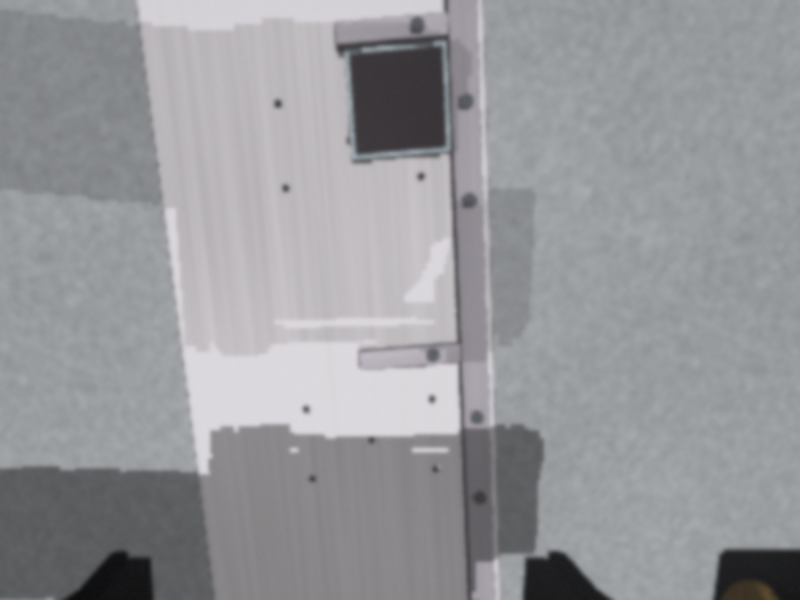

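The wrist view shows blank 2 at (400,100) against both the rail and the stop. Both baskets hang on their hooks, with bar tops near 188 mm. Returning to the pusher for an off-centre grasp.

Emit:
servo_tool([
  [[0.06,0,0,0,0,-0.035,1],[0.14,-0.02,0,0,0,-0.075,1],[0.23,-0.04,0,0,0,-0.11,1],[0.32,-0.07,0,0,0,-0.15,1],[0.41,-0.1,0,0,0,-0.19,1],[0.5,-0.13,0,0,0,-0.225,1],[0.59,-0.16,0,0,0,-0.265,1],[0.68,-0.2,0,0,0,-0.3,1],[0.77,-0.24,0,0,0,-0.34,1],[0.85,-0.27,0,0,0,-0.38,1],[0.93,-0.3,0,0,0,-0.415,1],[1.0,-0.3,0,0,0,-0.449,1]],
])

```text
time_s: 38.1
tool_pos: [0.4263, 0.2326, 0.2593]
tool_rot: [179.9, 0.0, 168.9]
force: [-0.1, -0.6, -0.3]
grip_width: 0.0871
grasp_force: 0.0
```

```bash
python3 go.py 424 393.5 170 169
```

```text
now [0.4263 0.2326 0.2593] [1.7993e+02 4.0000e-02 1.6890e+02] t 38.1
[424.0, 393.5, 170.0, 169.0] [0.111, 0.5243, 0.2982, 0.0004, 0.0002, -0.0006]
```

Emit:
servo_tool([
  [[0.02,0.08,0.02,0,0,0,1],[0.05,0.2,0.06,0,0,0,1],[0.08,0.32,0.12,0,0,0,1],[0.1,0.43,0.2,0,0,0,1],[0.111,0.5,0.27,0,0,0,1],[0.111,0.524,0.298,0,0,0,1],[0.111,0.524,0.298,0,0,0,1],[0.111,0.524,0.298,0,0,0,1],[0.111,0.524,0.298,0,0,0,1]],
])

```text
time_s: 38.85
tool_pos: [0.4271, 0.391, 0.1704]
tool_rot: [179.9, 0.1, 168.5]
force: [0.4, -0.1, -0.2]
grip_width: 0.087
grasp_force: 0.0
```

```bash
python3 wl.py w6 .076 .1 .3 .6 .3 .47; python3 go.py 424 393.5 59.5 169
python3 - <<'E'
from st import *; from cell import eyes
c=eyes.read_camera("scene"); blanks(c)
E
```

```text
1685 [433.  391.1  71.6  11.8 -11.3] [0.0836 0.0847 0.0856]
now [0.427  0.3912 0.1707] [1.7989e+02 1.3000e-01 1.6847e+02] t 38.9
[424.0, 393.5, 59.5, 169.0] [0.0123, 0.0047, 0.3706, 0.0006, 0.0007, -0.003]
blank [532.7 252.8  44.5  41.5 -85.7] stage [ 34.6 198.2] ang 1.2
```

Emit:
servo_tool([
  [[0.01,0.003,0.08,0,0,-0.001,1],[0.012,0.003,0.17,0,0,-0.001,1],[0.012,0.003,0.26,0,0,-0.001,1],[0.012,0.003,0.33,0,0,-0.001,0.8],[0.012,0.003,0.368,0,0,-0.001,0.4],[0.012,0.003,0.37,0,0,-0.001,0],[0.012,0.003,0.37,0,0,-0.001,0],[0.012,0.003,0.37,0,0,-0.001,0],[0.012,0.003,0.37,0,0,-0.001,0],[0.012,0.003,0.37,0,0,-0.001,0],[0.012,0.003,0.37,0,0,-0.001,0],[0.012,0.003,0.37,0,0,-0.001,0]],
])

```text
time_s: 39.95
tool_pos: [0.422, 0.3947, 0.0582]
tool_rot: [179.9, 0.0, 168.8]
force: [0.5, 0.6, 0.1]
grip_width: 0.035
grasp_force: 0.0
```

Emit:
servo_tool([
  [[0,0,0,0,0,0,0],[0,0,0,0,0,0,0],[0,0,0,0,0,0,0],[0,0,0,0,0,0,0],[0,0,0,0,0,0,0],[0,0,0,0,0,0,0]],
])

```text
time_s: 40.45
tool_pos: [0.4217, 0.3943, 0.0575]
tool_rot: [-180.0, -0.0, 168.8]
force: [-0.6, -0.2, 0.0]
grip_width: 0.0114
grasp_force: 50.0
```

```bash
python3 s.py; python3 -c "
from hk import tgt
print([tgt((586.3,389),62.8,21,d,h) for d,h in ((-100,27),(0,27),(0,1))])"; python3 go.py 430 360 191 160 521.8 309.7 191 152.8
```

```text
stage [-68.6 345.5] z 57.5 yaw 165.75 F [-0.6 -0.2  0. ] t 40.5
[([521.9, 309.7], 190), ([567.6, 398.6], 190), ([567.6, 398.6], 164)]
now [0.4217 0.3943 0.0575] [-179.99   -0.    168.85] t 40.45
[430.0, 360.0, 191.0, 160.0] [-0.0493, -0.1069, -0.4448, -0.0, -0.0, 0.0491]
[521.8, 309.7, 191.0, 152.8] [-0.382, -0.2122, -0.4448, -0.0, -0.0, 0.0891]
```

Emit:
servo_tool([
  [[0,0,-0.06,0,0,0,0],[0,0,-0.15,0,0,0,0],[0,0,-0.25,0,0,0,0],[0,-0.02,-0.35,0,0,0,0],[-0.02,-0.08,-0.42,0,0,0.02,0],[-0.05,-0.15,-0.432,0,0,0.04,0],[-0.11,-0.2,-0.432,0,0,0.06,0],[-0.19,-0.22,-0.432,0,0,0.08,0],[-0.27,-0.22,-0.432,0,0,0.089,0],[-0.34,-0.212,-0.432,0,0,0.089,0],[-0.372,-0.21,-0.432,0,0,0.089,0],[-0.374,-0.21,-0.432,0,0,0.089,0]],
])

```text
time_s: 41.45
tool_pos: [0.5217, 0.3085, 0.1853]
tool_rot: [-179.9, 0.0, 152.6]
force: [0.7, -0.8, -1.9]
grip_width: 0.0119
grasp_force: 50.0
```

```bash
python3 s.py; python3 go.py 565.2 399.8 187 152.8
python3 - <<'E'
from st import *; from cell import eyes
for n in("scene","top"):
    c=eyes.read_camera(n); cv2.imwrite(f"pics/{n}5.png",c["frame"][:,:,::-1]); print(n); blanks(c)
a=cv2.imread("pics/scene5.png")[220:460,250:570]; cv2.imwrite("pics/s5c.png",cv2.resize(a,(800,600)))
E
```

```text
stage [ 26.6 254.4] z 185.3 yaw 149.48 F [ 0.7 -0.8 -1.9] t 41.5
now [0.5217 0.3085 0.1853] [-1.7985e+02  2.0000e-02  1.5258e+02] t 41.45
[565.2, 399.8, 187.0, 152.8] [0.0115, 0.337, -0.0064, -0.0008, 0.0001, -0.0012]
scene
blank [532.1 253.3  50.9  46.1  89.1] stage [ 34.  198.8] ang -4.0
top
blank [528.4 245.8  55.1  37.3  -0.9] stage [ 29.9 191.5] ang -4.0
blank [538.6  97.6  44.9  40.2  89.1] stage [32.1 42.9] ang -4.0
```

View pics/s5c.png

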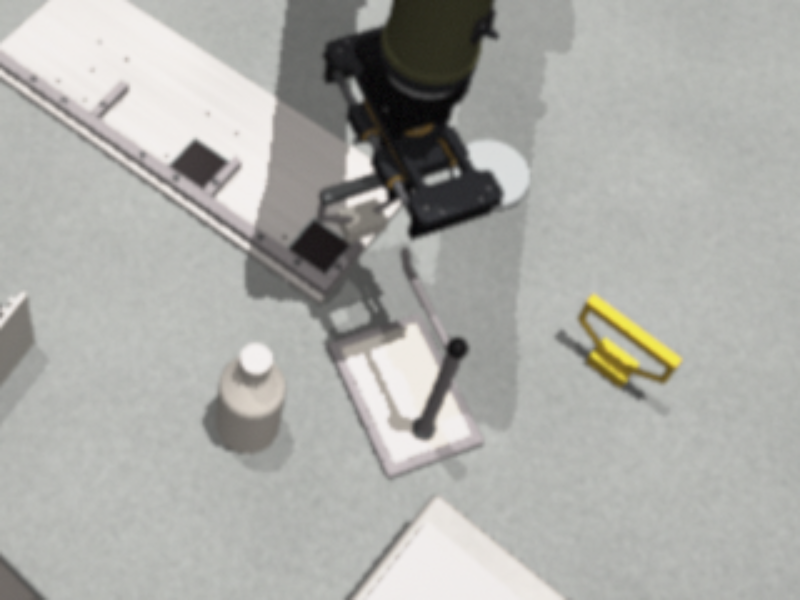

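The crop shows both blanks still in their corners at (200,165) and (320,247), and the pusher level in front of the prong tip at (407,260). Advancing onto the hook.

Emit:
servo_tool([
  [[0.003,0.04,-0.006,0,0,-0.001,0],[0.006,0.09,-0.006,0,0,-0.001,0],[0.008,0.14,-0.006,0,0,-0.001,0],[0.01,0.19,-0.006,0,0,-0.001,0],[0.011,0.24,-0.006,0,0,-0.001,0],[0.011,0.29,-0.006,0,0,-0.001,0],[0.011,0.325,-0.006,0,0,-0.001,0],[0.011,0.337,-0.006,0,0,-0.001,0],[0.011,0.337,-0.006,0,0,-0.001,0]],
])

```text
time_s: 42.3
tool_pos: [0.5612, 0.4039, 0.1883]
tool_rot: [-180.0, -0.1, 153.2]
force: [0.5, 0.7, -2.5]
grip_width: 0.0111
grasp_force: 50.0
```

Emit:
servo_tool([
  [[0,0,0.02,0,0,0,0],[0,0,0.04,0,0,0,0],[0,0,0.06,0,0,0,0],[0,0,0.075,0,0,0,0],[0,0,0.08,0,0,0,0],[0,0,0.08,0,0,0,0]],
])

```text
time_s: 42.8
tool_pos: [0.5625, 0.4017, 0.1641]
tool_rot: [-179.9, -0.0, 153.0]
force: [-0.2, 1.0, -3.0]
grip_width: 0.0116
grasp_force: 50.0
```

```bash
python3 s.py; python3 go.py 565.2 399.8 161.5 152.8
```

```text
stage [ 72.3 345.3] z 164.1 yaw 149.88 F [-0.2  1.  -3. ] t 42.8
now [0.5625 0.4017 0.1641] [-1.7993e+02 -4.0000e-02  1.5298e+02] t 42.8
[565.2, 399.8, 161.5, 152.8] [-0.011, -0.0015, 0.0085, -0.0004, -0.0002, 0.001]
```

Emit:
servo_tool([
  [[-0.006,0,0,0,0,0.001,0],[-0.01,0,0.003,0,0,0.001,0],[-0.01,0,0.007,0,0,0.001,0],[-0.01,0,0.009,0,0,0.001,0],[-0.01,0,0.009,0,0,0.001,0]],
])

```text
time_s: 43.22
tool_pos: [0.5655, 0.4009, 0.1622]
tool_rot: [-180.0, -0.0, 152.8]
force: [-0.2, -0.2, -2.4]
grip_width: 0.0113
grasp_force: 50.0
```

```bash
python3 s.py
```

```text
stage [ 75.3 344.3] z 162.2 yaw 149.72 F [-0.2 -0.2 -2.4] t 43.2
```

Emit:
servo_tool([
  [[0,0,0.003,0,0,0,0],[0,0,0.005,0,0,0,0],[0,0,0.005,0,0,0,0],[0,0,0.005,0,0,0,0]],
])

```text
time_s: 43.55
tool_pos: [0.5656, 0.4011, 0.1614]
tool_rot: [180.0, 0.0, 152.8]
force: [-1.1, -1.1, 0.8]
grip_width: 0.0114
grasp_force: 50.0
```

```bash
python3 s.py
```

```text
stage [ 75.4 344.5] z 161.4 yaw 149.73 F [-1.1 -1.1  0.8] t 43.5
```

Emit:
servo_tool([
  [[0,0,0,0,0,0,0.2],[0,0,0,0,0,0,0.3],[0,0,0,0,0,0,0.4],[0,0,0,0,0,0,0.45],[0,0,0,0,0,0,0.45],[0,0,0,0,0,0,0.45],[0,0,0,0,0,0,0.45],[0,0,-0.02,0,0,0,0.45],[0,0,-0.06,0,0,0,0.45],[0,0,-0.12,0,0,0,0.45],[0,0,-0.2,0,0,0,0.45],[0,0,-0.28,0,0,0,0.45]],
])

```text
time_s: 44.55
tool_pos: [0.5655, 0.4008, 0.2466]
tool_rot: [180.0, 0.0, 152.8]
force: [0.3, 0.2, -0.3]
grip_width: 0.039
grasp_force: 0.0
```

Emit:
servo_tool([
  [[0,-0.05,-0.04,0,0,0,0.45],[0,-0.15,-0.06,0,0,0,0.45],[0,-0.25,-0.06,0,0,0,0.45],[0.06,-0.35,-0.06,0,0,0,0.45],[0.16,-0.42,-0.06,0,0,0,0.45],[0.26,-0.46,-0.06,0,0,0,0.45],[0.34,-0.46,-0.06,0,0,0,0.45],[0.38,-0.46,-0.06,0,0,0,0.45],[0.38,-0.46,-0.06,0,0,0,0.45],[0.38,-0.46,-0.06,0,0,0,0.45],[0.38,-0.46,-0.06,0,0,0,0.45],[0.38,-0.46,-0.06,0,0,0,0.45]],
])

```text
time_s: 45.55
tool_pos: [0.4028, 0.3293, 0.2627]
tool_rot: [-180.0, 0.0, 152.7]
force: [0.1, -0.4, 0.5]
grip_width: 0.0392
grasp_force: 0.0
```

```bash
python3 s.py
python3 - <<'E'
from st import *; from cell import eyes
for n in("scene","top"):
    c=eyes.read_camera(n); cv2.imwrite(f"pics/{n}6.png",c["frame"][:,:,::-1]); print(n); blanks(c)
    P=cloud(c); m=((P[...,2]>.177)&(P[...,2]<.194)&(((P[...,0]>.4)&(P[...,0]<.72)&(P[...,1]<-.25)&(P[...,1]>-.5))|((P[...,0]>.52)&(P[...,1]>.34)&(P[...,1]<.47)&(P[...,0]<.66)))).astype(np.uint8)
    k,L=cv2.connectedComponents(m)
    for i in range(1,k):
        if (L==i).sum()>60: print(n,rect(P[L==i]),np.median(P[L==i][:,2]).round(4))
E
```

```text
stage [-91.  281.6] z 262.7 yaw 149.58 F [ 0.1 -0.4  0.5] t 45.5
scene
blank [533.2 252.7  44.   42.4 -86.3] stage [ 35.1 198.1] ang 0.6
scene [ 488.8 -402.8  104.3   16.8   28.4] 0.1861
scene [ 629.9 -331.6  103.7   16.    28.6] 0.1868
scene [588.3 390.4  97.1  14.5 -28. ] 0.1868
top
blank [5.335e+02 2.497e+02 4.590e+01 4.500e+01 1.000e-01] stage [ 35.2 195.1] ang -3.0
blank [538.6  97.6  45.   40.2  89.1] stage [32.1 42.9] ang -4.0
top [ 628.7 -333.8   99.8   14.8   29.3] 0.1884
top [586.3 387.2  95.9  13.5 -27.9] 0.1879
top [ 488.4 -405.2  100.5   14.9   27.8] 0.188
```

View pics/scene6.png

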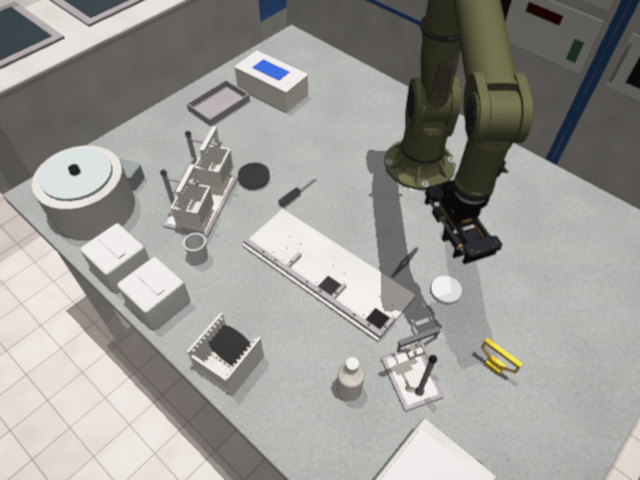

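Everything looks in place. One close wrist look at both corners before handing in.

```bash
python3 go.py 525 75 255 93
```

```text
now [0.4023 0.3295 0.2624] [-1.7996e+02  1.0000e-02  1.5270e+02] t 45.65
[525.0, 75.0, 255.0, 93.0] [-0.7524, -0.5662, 0.0252, -0.0002, 0.0002, 0.3317]
```

Emit:
servo_tool([
  [[-0.06,-0.04,0,0,0,0.03,0.45],[-0.14,-0.1,0,0,0,0.065,0.45],[-0.22,-0.16,0,0,0,0.1,0.45],[-0.3,-0.22,0,0,0,0.135,0.45],[-0.38,-0.28,0,0,0,0.17,0.45],[-0.46,-0.34,0,0,0,0.205,0.45],[-0.54,-0.4,0,0,0,0.24,0.45],[-0.62,-0.46,0,0,0,0.275,0.45],[-0.7,-0.53,0,0,0,0.31,0.45],[-0.752,-0.566,0,0,0,0.332,0.45],[-0.752,-0.566,0,0,0,0.332,0.45],[-0.752,-0.566,0,0,0,0.332,0.45]],
])

```text
time_s: 46.65
tool_pos: [0.5248, 0.0744, 0.2625]
tool_rot: [-180.0, 0.0, 92.9]
force: [-0.9, 0.2, -0.2]
grip_width: 0.0391
grasp_force: 0.0
```

```bash
python3 wl.py w7 .022 .034 .4 .62 -.1 .35
python3 - <<'E'
from st import *
a=cv2.imread("pics/w7.png"); cv2.imwrite("pics/w7c.png",cv2.resize(a[0:300,130:530],(800,600),interpolation=cv2.INTER_CUBIC))
E
```

```text
5068 [544.8 123.3 313.4  67.8 -86.8] [0.0245 0.0258 0.027 ]
202 [583.2 -88.9  22.4  13.6 -84.3] [0.0247 0.0256 0.0265]
```

View pics/w7c.png

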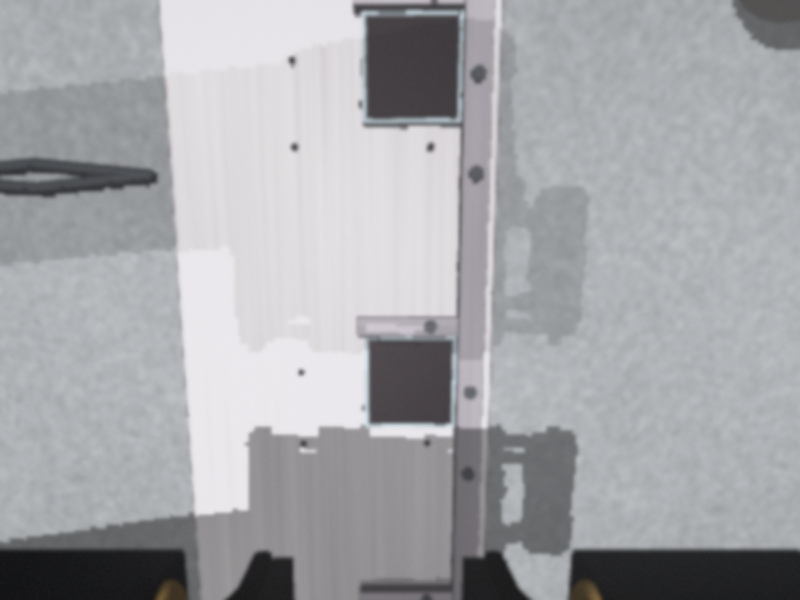

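Blank 1 at (412,65) and blank 2 at (410,380) both lie square, flush to the rail and their stops. Handing in.

```bash
python3 -c "
from cell import env; print(env.sign_off())"
```

```text
the job is handed in; nothing more can be done
None
```

Job handed in at about 47 s: both blanks (nest 3 was empty) are flush in their corners, both baskets hang on the drip stand and the push pad hangs on the tool stand's hook, as the last camera views show.

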